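# Set the gate stop and hold the bolted cupboard gate ajar

## Task

First set the loose metal stop block flat and square, fully home, in the low-walled pocket in front of the little desk cupboard and let go of it. Then take the gate's sagging bolt by its upright handle, lift it over the keeper's bent-up lip while drawing it back, and with the same grip pull the sprung gate open until it rests against the seated block. Finish still gripping the bolt handle and holding the gate ajar against the block, and leave the glass jar, bowl, sharpener and pencil box where they stand.

Things in the scene. Friction and masses are not known exactly. Their poses are not given: they have to be found in the camera images.
- cupboard: Fixed wooden desk cupboard, 340 mm wide (y), 120 tall, 200 deep. Origin on the desk under the middle of the shut gate; x points into the cupboard, y to the left seen from the robot, z up. Keeper: dark steel trough on the front of the right-hand post, at x -10 to -40, y -142 to -170, z 65 to 114, with a front wall; its side next to the gate (y -142 to -147) is a lip bent up to z 82.
- pocket_floor (a point): Middle of the pocket's floor, 4 mm above the desk. Fixed dark steel socket, inside 68 mm (its x) by 44 (its y), walls 6 thick, straight to 15 above the desk, then flared outward about 4 as a lead-in, tops 22 above the desk. Its axes are turned -0.5 rad about z from the cupboard's; it lies at cupboard x -126, y -16, so that the gate, 0.5 rad open, lies flat on the seated block's 40 mm wide end face.
- block_center (a point): Centre of the loose plain aluminium stop block, 64 (its x) by 40 (its y) by 55 tall, about 0.4 kg, standing on the desk to the left or right of the cupboard's front; centre 27.5 above its underside. Either way round fits the pocket (2 mm play on each side). Seated, its top is 59 mm above the desk.
- gate: Barred wooden gate, 262 mm wide, 16 thick, 27 to 108 above the desk. Origin on the hinge axis at desk height; the gate runs along its own -y, its front faces its own -x. A spring pulls it shut (about 1 N at the bolt handle when shut, 2 to 3 N when at the block); let go, it swings shut.
- gate_hinge (a point): Point on the upright hinge axis at desk height, 132 mm to the left (+y) of the cupboard's origin; turns with the gate.
- gate_swing (a joint): Gate angle in rad: 0 shut, growing as its free (right-hand) end swings towards the front (cupboard -x) about the hinge at the left. It lies against the seated block at about 0.50. Cannot open until the bolt is drawn at least 19 mm.
- bolt: Steel bolt on the gate's front: 10 mm rod along the gate, 88 mm above the desk, its nose (right end) turned down 16 mm behind the keeper's lip; upright round handle post, 14 mm diameter, top 165 above the desk, free all round from 118 up. 0.18 kg. Slides along the gate's y and up and down in worn staples; does not turn. Axes are the gate's; origin at rod height, 24 in front of the hinge axis.
- bolt_handle (a point): Point on the handle post's axis, 19 mm below its top; at the start 146 above the desk, at cupboard x -24, y -73. In the gate's frame it is at x -24, y -205 plus the draw. The post can turn between the fingers. Axes are the gate's.
- bolt_draw (a joint): How far the bolt is drawn back (m), towards the hinge, along the gate's +y: 0 shot, 0.045 at the end stop; clear of the keeper from 0.019. Sliding friction about 1 N.
- bolt_lift (a joint): How far the bolt is lifted (m): 0 sagging on its rest, 0.020 at the top stop. The nose passes the lip only when lifted at least 0.010; falls back by its weight once released.
- jar: Bystander: small open glass jar, 56 across, 65 tall, in front of the cupboard, left of the pocket; origin under its middle.
- bowl: Bystander: white ceramic bowl of crayons, 120 across, 45 tall with crayons a little higher, far left; origin under its middle.
- sharpener: Bystander: yellow plastic sharpener, 55 by 50 by 60 tall, on the other side of the cupboard from the block; origin under its middle.
- pencil_box: Bystander: red plastic pencil box, 75 by 190 by 36 tall, far right; origin under its middle.
Mind the look-alikes: they are no part of the job. Leave any black or green look-alike of the part that bears block_center alone.

How it is judged:
On the way, in this order (a step that is already met when the one before it is completed fails the run):
1. the block sits flat and square on the pocket floor, let go, with the gate still shut (horizontal distance between block_center and pocket_floor below 0.005 m and z of block_center in the frame of pocket_floor between 0.024 and 0.03 m and angle between the x axis of block_center and the x axis of pocket_floor, either way round below 0.12 rad and angle between block_center's own z axis and vertical below 0.07 rad and contact force between the fingers and block below 0.1 N and value of joint gate_swing below 0.05 rad), for 0.2 s.
2. the bolt is drawn clear of the keeper (value of joint bolt_draw above 0.017 m and contact force between the fingers and bolt above 0.3 N).
At the end, for the whole second after the job is handed in: The gate stands 0.45 to 0.57 rad open, at rest, pressed against the block with more than 0.3 N, the fingers holding the bolt handle (more than 0.5 N); the block is in the pocket within 5 mm of its middle, on its floor (centre 24 to 30 mm above it), square within 0.12 rad and upright within 0.07 rad (horizontal distance between block_center and pocket_floor below 0.005 m and z of block_center in the frame of pocket_floor between 0.024 and 0.03 m and angle between the x axis of block_center and the x axis of pocket_floor, either way round below 0.12 rad and angle between block_center's own z axis and vertical below 0.07 rad and value of joint gate_swing between 0.45 and 0.57 rad and contact force between gate and block above 0.3 N and contact force between the fingers and bolt above 0.5 N and linear speed of gate below 0.02 m/s); the arm keeps its last pose, push and grip.
It fails at once if the jar is pushed more than 25 mm or tipped (distance of jar from where it was at the start of the episode above 0.025 m or angle between jar's own z axis and vertical above 0.4 rad).
It fails at once if the bowl is pushed more than 25 mm or tipped (distance of bowl from where it was at the start of the episode above 0.025 m or angle between bowl's own z axis and vertical above 0.4 rad).
It fails at once if the sharpener is pushed more than 25 mm or tipped (distance of sharpener from where it was at the start of the episode above 0.025 m or angle between sharpener's own z axis and vertical above 0.4 rad).
It fails at once if the pencil box is pushed more than 25 mm or tipped (distance of pencil_box from where it was at the start of the episode above 0.025 m or angle between pencil_box's own z axis and vertical above 0.4 rad).
It also fails if it takes over 69 s, if anything falls off the work surface, if the arm or the gripper's body presses on something with over 40 N, if the wrist force passes 120 N, or if a joint passes its speed limit or range.

## Robot

A 7-joint arm with a two-finger parallel gripper is mounted at the origin on the work surface. World frame = base frame: x ahead of the robot, y to its left, z up, the work surface at z = 0. Lengths are in m, angles in rad, forces in N, time in s.
With the tool pointing down it reaches from about 0.4 to 0.85 m from the base axis. Payload 10.4 kg.
Tool frame: the origin (TCP) lies between the finger pads; the fingertips stand manip.finger_overhang ahead of it and the grasp point (between the pads) lies 11 mm behind it (manip.finger_overhang is the distance from the TCP to the fingertips, in m); x points along the fingers, z is the direction in which the jaws open and shut, and the axes are right-handed (so a half turn about x gives the same grasp; the last joint's range is limited). The gripper opens to 85 mm and grips with 20 to 120 N. Pads are 22 mm wide; open, the fingers measure 114 mm over their backs; the gripper's body (76 mm by 85 mm) begins 54 mm behind the grasp point. The pads swing forward as they close: fully open they stand 13 mm farther back than shut.
Start: joints at [1.219, 0.332, -0.065, 1.46, 0.022, 1.35, -0.088], TCP at [0.202, -0.592, 0.2] pointing down, gripper open.
Joint ranges: [-2.6, 2.6], [-0.5, 2.12], [-1.47, 1.34], [0.16, 2.42], [-1.27, 4.41], [0.06, 2.06], [-2.6, 2.6]. Speed limits (rad/s): [2.22, 2.22, 2.79, 2.79, 3.14, 3.14, 3.14].

## Interface

Orientations are given as a unit quaternion [x, y, z, w].
In Python, from workcell import get_obs, camera, workorder, manip gives the robot as it stands. The module is installed in compiled form; this text tells all that it offers.
- The arm moves only by the tool play_rows, never from a script. Its argument "increments" is text: rows parted by semicolons, each of 4 numbers parted by spaces: the shift along the tool's x, y, z in m, then the turn about the tool's x in rad. A call has 1 to 20 rows; each row shifts and turns the pose as measured when the row begins, along the tool's axes as they then stand; what a row does not reach is not made up. A row lasts 1/10 s, in which the tool goes at most 50 mm and 8.59 degrees, less where a joint would pass 70% of its speed; a pose out of reach is approached as far as the arm can. A call is refused whole if a number of a shift passes 0.05 or a number of a turn 0.15, either way. A call with a gripper value outside its range is refused whole. "hand" is the gripper command: -1 is fully open, 1 is shut, values between are in proportion, set as the call begins (left out, the last holds). The fingers move at their own pace and stop on an object; "squeeze" is the grip in N (left out, the last holds). Time passes only in rows, so rows that do not move let the fingers close. It gives the time, the measured TCP pose, the force and the opening at its end, in the units of the state.
- get_obs(): the state, without advancing time (a new reading comes with each control period).
- camera(name): name is "scene" or "top"; returns a dict with "img" (480x640x3 uint8, blue, green, red), "fov_y" (degrees; the focal length in pixels is half the picture's height over the tangent of half this angle, whatever the lens; pixels are square), "cx", "cy" (the principal point, pixels), "R" (3x3) and "t" (3): a world point X has camera coordinates R X + t. Camera axes: x right, y down, z forward; pixel columns grow to the right and rows downward; lengths in m; the calibration is good to about 2 mm. A picture is of the moment at which its call begins. There is no depth.
- workorder.hand_in(): hands the job in, once; it reports no verdict.
The state is a dict: "clock": time; "joint_pos": joint angles; "joint_velocities": joint speeds; "tau": joint torques, N m; "position": TCP position; "ee_rot": TCP orientation; "ft_force": force on the tool from outside, world axes, zero at the start; "torque": the same for the moment, N m; "grip_width": opening from 0.0 (shut) to 1.0 (fully open).
Only numpy, scipy, OpenCV 4.12 (cv2) and the standard library are available. Lean on these libraries where they do the work, as an engineer would, in place of code of your own. Each camera call takes 0.05 s, during which the arm holds its last target.

## Working session

There is one attempt and no reset: what is moved stays moved. The work goes in short steps, Python scripts to look and compute and a tool call to move; the robot and the scene stay as the last step left them, time stands still between calls to the robot, and variables do not carry over. Pictures are saved under pics/ and viewed, and the job is handed in when it is done.

Besides the shell and the picture viewer there is one more tool, called by a JSON object that holds its "op" and its "data", one argument or row to a line. play_rows: Moves the arm, as the interface text tells. Its arguments: {"type":"object","properties":{"increments":{"type":"string"},"hand":{"type":"number"},"squeeze":{"type":"number"}},"required":["increments"]}

```bash
mkdir -p pics; python3 - <<'E'
from workcell import get_obs,camera,manip
import cv2
o=get_obs()
for k,v in o.items(): print(k,v)
print(manip.finger_overhang)
for n in("scene","top"):
    c=camera(n);cv2.imwrite(f"pics/{n}0.png",c["img"]);print(n,c["fov_y"],c["cx"],c["cy"],c["R"],c["t"])
E
ls
```

```text
clock 0.0
joint_pos [ 1.21940001  0.3328493  -0.06469472  1.46095724  0.02159601  1.34989519
 -0.08849496]
joint_velocities [ 0.00024746  0.00054093  0.00029566  0.00012027 -0.00057146 -0.00015756
 -0.00016033]
tau [ 8.34452021e-04 -6.25439358e+01  4.97184251e-02 -3.91603231e+01
  1.63104379e-02  9.90405679e-03 -1.81135294e-05]
position [ 0.20166882 -0.59112099  0.19952245]
ee_rot [ 0.41169517  0.57551128 -0.41115123  0.57467253]
ft_force [ 0.39481516 -0.11830724  0.02165829]
torque [-0.05419968  0.03417748  0.03020469]
grip_width 1.0015328673659432
0.008
scene 53.105393034815 312.4512530876608 234.90846975930444 [[-0.23059167  0.97300392 -0.00953187]
 [ 0.59777377  0.13392306 -0.79039935]
 [-0.76778513 -0.18795741 -0.61251776]] [ 0.11919667 -0.24299181  1.55094588]
top 42.72543487500581 319.9850268075827 249.37067050153087 [[-0.01756387 -0.99968407 -0.01797994]
 [-0.99282186  0.01956545 -0.11799129]
 [ 0.1183058   0.01577849 -0.99285184]] [0.02026274 0.57079065 1.68827739]
pics
```

View pics/scene0.png

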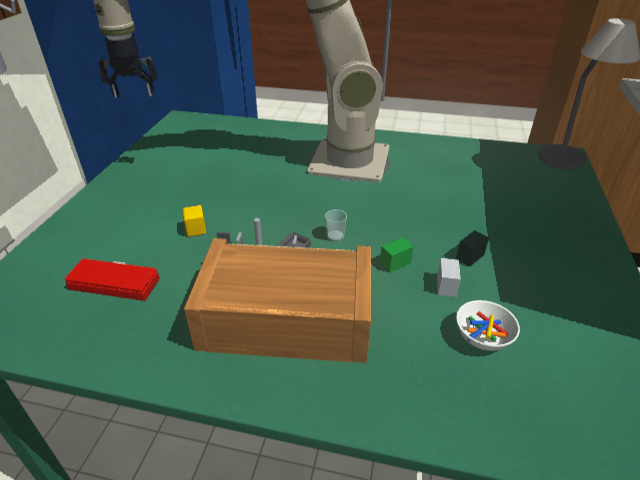

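View pics/top0.png

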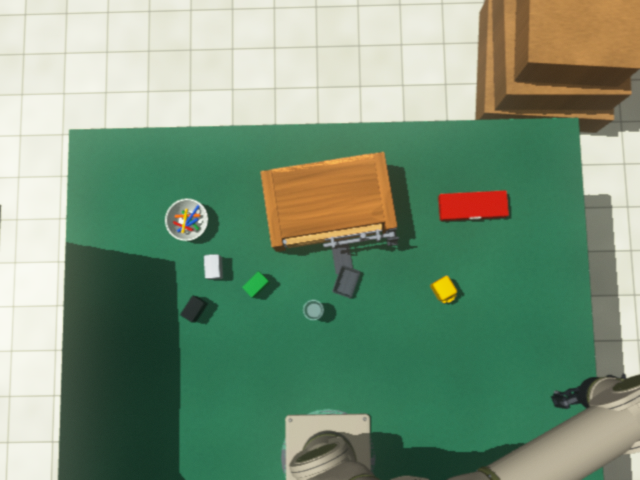

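```bash
python3 - <<'E'
import cv2
t=cv2.imread("pics/top0.png");s=cv2.imread("pics/scene0.png")
cv2.imwrite("pics/t1.png",cv2.resize(t[225:325,170:330],None,fx=5,fy=5,interpolation=cv2.INTER_CUBIC))
cv2.imwrite("pics/t2.png",cv2.resize(t[145:305,255:415],None,fx=3.75,fy=3.75,interpolation=cv2.INTER_CUBIC))
cv2.imwrite("pics/s1.png",cv2.resize(s[220:310,380:540],None,fx=5,fy=5,interpolation=cv2.INTER_CUBIC))
E
```

```text
(no output)
```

View pics/t1.png

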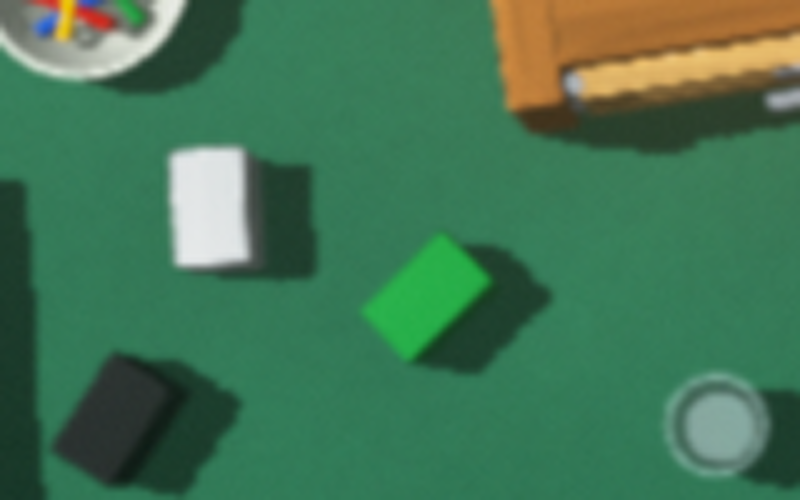

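View pics/t2.png

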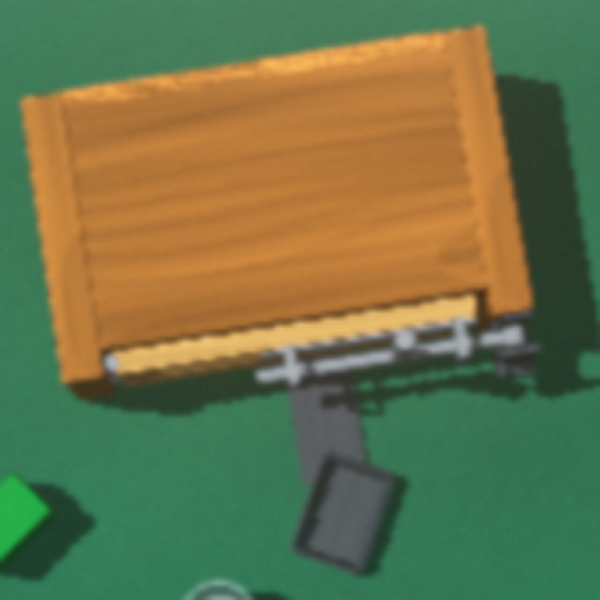

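View pics/s1.png

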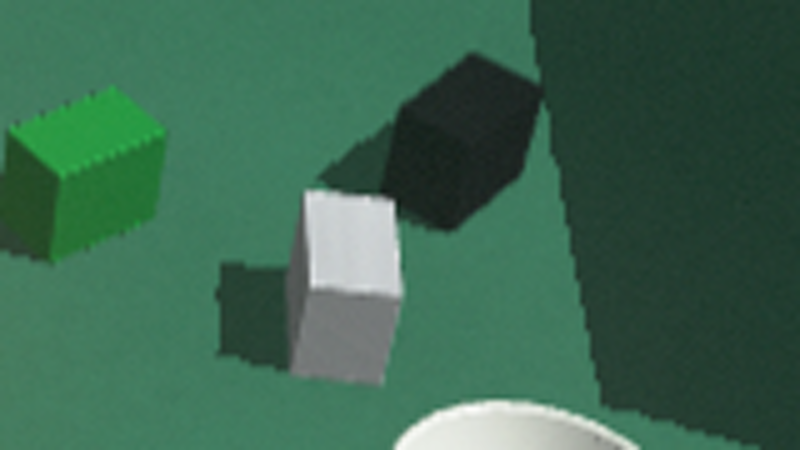

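```bash
cat > h.py <<'E'
import numpy as np,cv2
from scipy.optimize import least_squares
import json
def prep(c):
    f=240/np.tan(np.radians(c["fov_y"])/2)
    return dict(f=f,cx=c["cx"],cy=c["cy"],R=np.array(c["R"]),t=np.array(c["t"]))
def ray(c,u,v,z):
    d=c["R"].T@np.array([(u-c["cx"])/c["f"],(v-c["cy"])/c["f"],1]); o=-c["R"].T@c["t"]
    return o+d*(z-o[2])/d[2]
def proj(c,X):
    p=np.atleast_2d(X)@c["R"].T+c["t"]; return np.c_[c["cx"]+c["f"]*p[:,0]/p[:,2],c["cy"]+c["f"]*p[:,1]/p[:,2]]
def unz(P,u0,v0,k): 
    P=np.array(P,float); return (P+.5)/k-.5+[u0,v0]
E
python3 - <<'E'
import cv2
s=cv2.imread("pics/scene0.png");t=cv2.imread("pics/top0.png")
cv2.imwrite("pics/s2.png",cv2.resize(s[195:355,180:380],None,fx=4,fy=4,interpolation=cv2.INTER_CUBIC)[:600])
cv2.imwrite("pics/t3.png",cv2.resize(t[225:305,300:404],None,fx=7.5,fy=7.5,interpolation=cv2.INTER_CUBIC))
E
python3 - <<'E'
from h import *
from workcell import camera
C={n:prep(camera(n)) for n in("scene","top")}
import pickle;pickle.dump(C,open("cam.pkl","wb"))
P=unz([(169,153),(243,146),(252,265),(176,268)],170,225,5)
for p in P: print(ray(C["top"],*p,.055))
S=unz([(305,190),(393,200),(402,295),(309,287)],380,220,5)
for p in S: print(ray(C["scene"],*p,.055))
Q=unz([(22,98),(487,27),(532,305),(62,382)],255,145,3.75)
for p in Q: print(ray(C["top"],*p,.12))
E
```

```text
[0.55863832 0.33353375 0.055     ]
[0.56174609 0.29229295 0.055     ]
[0.49540991 0.28716341 0.055     ]
[0.49454304 0.32933193 0.055     ]
[0.49904162 0.29224985 0.055     ]
[0.49744196 0.33064828 0.055     ]
[0.56022672 0.33422813 0.055     ]
[0.56384136 0.29555383 0.055     ]
[0.77861666 0.16578886 0.12      ]
[ 0.82368754 -0.17136411  0.12      ]
[ 0.6197504  -0.19727162  0.12      ]
[0.57110885 0.13851239 0.12      ]
```

View pics/s2.png

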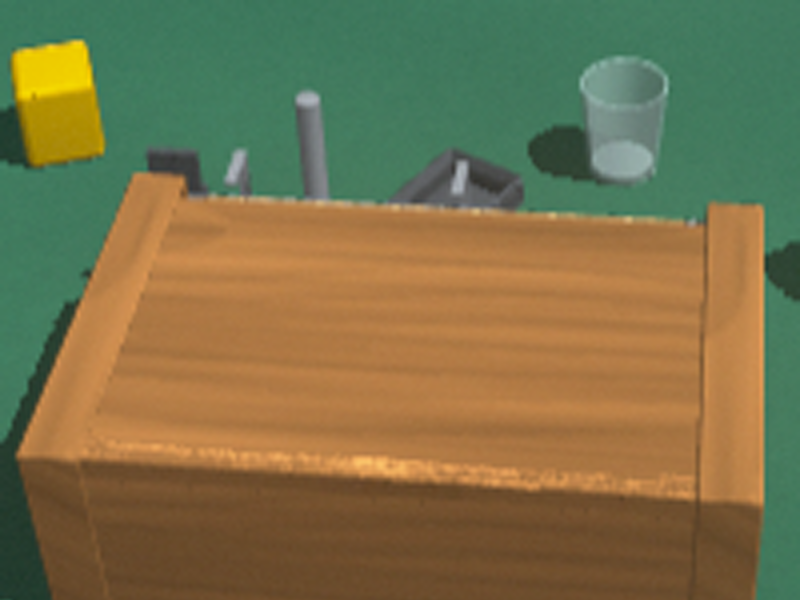

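View pics/t3.png

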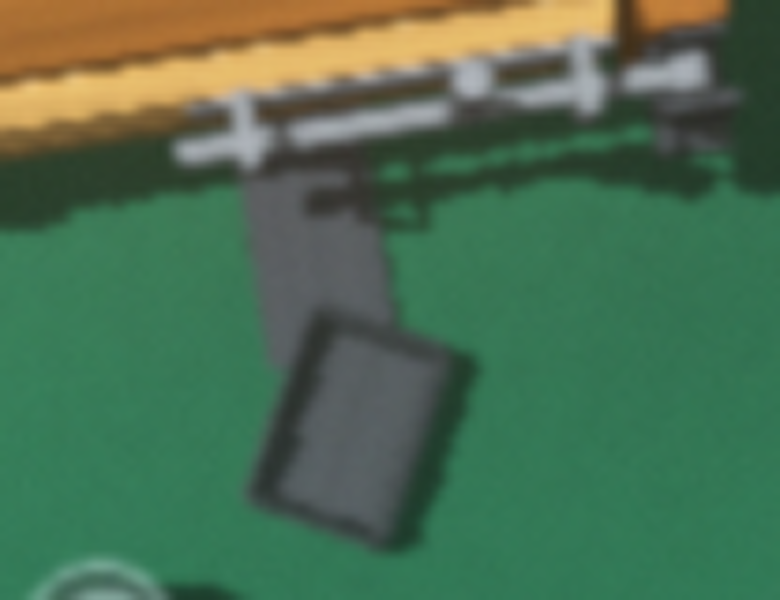

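```bash
python3 - <<'E'
from h import *
import pickle;C=pickle.load(open("cam.pkl","rb"))
T=unz([(22,98),(487,27),(532,305),(62,382)],255,145,3.75)
S=unz([(763,503),(20,455),(135,173),(763,205)],180,195,4)
hT=unz([(473,76)],300,225,7.5);hS=unz([(308,98)],180,195,4)
def W(p,L):
    c,s=np.cos(p[2]),np.sin(p[2]);L=np.array(L,float)
    return np.c_[p[0]+c*L[:,0]-s*L[:,1],p[1]+s*L[:,0]+c*L[:,1],L[:,2]]
def res(p):
    L=[(190+0,170),(190,-170),(-10,-170),(-10,170)]
    L=[(a/1000+p[3],b/1000,.12) for a,b in L]
    H=[(-.024,-.073,.165)]
    return np.r_[(proj(C["top"],W(p,L))-T).ravel(),(proj(C["scene"],W(p,L))-S).ravel(),(proj(C["top"],W(p,H))-hT).ravel()*2,(proj(C["scene"],W(p,H))-hS).ravel()*2]
r=least_squares(res,[.6,-.02,.13,0],loss="soft_l1");p=r.x;print(p);print(np.round(res(p),2).reshape(-1,2))
print("handle top tri",ray(C["top"],*hT[0],.165),ray(C["scene"],*hS[0],.165),"pred",W(p,[(-.024,-.073,.165)]))
pf=W(p,[(-.126,-.016,.004)])[0];print("pocket pred",pf,p[2]-.5)
for lab,Q,z in(("outer",[(318,312),(475,355),(405,548),(250,495)],.022),("floor",[(335,335),(455,360),(395,540),(275,490)],.010)):
    X=np.array([ray(C["top"],*q,z) for q in unz(Q,300,225,7.5)]);print(lab,X,X.mean(0));
    for i in range(4):
        d=X[(i+1)%4]-X[i];print(np.linalg.norm(d),np.arctan2(d[1],d[0]))
# block fit
B1=unz([(169,153),(243,146),(252,265),(176,268)],170,225,5)
B2=unz([(393,200),(305,190),(309,287),(402,295)],380,220,5)  # placeholder order
L=[(.032,.02,.055),(.032,-.02,.055),(-.032,-.02,.055),(-.032,.02,.055)]
B2=unz([(402,295),(309,287),(305,190),(393,200)],380,220,5)
def rb(q): return np.r_[(proj(C["top"],W(q,L))-B1).ravel(),(proj(C["scene"],W(q,L))-B2).ravel()]
r=least_squares(rb,[.53,.31,0]);print("block",r.x);print(np.round(rb(r.x),2).reshape(-1,2))
jar=ray(C["top"],313,311,.065);print("jar",jar,"sharp",ray(C["top"],444,288,.06),"green",ray(C["top"],256,285,.055),"bowl",ray(C["top"],187,220,.045),"black",ray(C["top"],194,308,.055))
E
```

```text
[ 0.60548974 -0.02704462  0.13477675  0.00391078]
[[-0.61  1.39]
 [-0.67  1.17]
 [-0.39 -0.94]
 [-0.8  -2.03]
 [-0.18 -2.1 ]
 [-1.08 -2.5 ]
 [-1.22  0.68]
 [ 0.13  1.26]
 [-0.95  0.1 ]
 [-0.59 -0.19]]
handle top tri [ 0.59162102 -0.10383942  0.165     ] [ 0.59170231 -0.10188717  0.165     ] pred [[ 0.59151633 -0.10260747  0.165     ]]
pocket pred [ 0.4827823  -0.05983003  0.004     ] -0.3652232532644717
outer [[ 0.52366117 -0.05123712  0.022     ]
 [ 0.50635993 -0.10968308  0.022     ]
 [ 0.4346952  -0.08174226  0.022     ]
 [ 0.45551136 -0.02434315  0.022     ]] [ 0.48005692 -0.0667514   0.022     ]
0.06095295630602493 -1.858598710058455
0.0769189379997261 2.7698386425992387
0.06105711433088896 1.2228910224957845
0.07326446217310192 -0.37586875572965
floor [[ 0.5159079  -0.05769972  0.01      ]
 [ 0.50558123 -0.10273886  0.01      ]
 [ 0.43823135 -0.07850828  0.01      ]
 [ 0.45783175 -0.03383365  0.01      ]] [ 0.47938806 -0.06819513  0.01      ]
0.0462078382945383 -1.796182805032465
0.0715760188167176 2.796239124116426
0.048785227788174096 1.1573483769721615
0.06278875688451094 -0.3899055943638483
block [0.52869838 0.31228968 0.06086487]
[[-0.24 -0.28]
 [-0.71 -0.03]
 [-1.16 -0.9 ]
 [-0.35 -0.35]
 [-0.02 -0.25]
 [-0.59 -0.71]
 [-0.84 -0.42]
 [-0.16 -0.56]]
jar [0.3987136  0.03112818 0.065     ] sharp [ 0.45495949 -0.32793128  0.06      ] green [0.47308085 0.18752974 0.055     ] bowl [0.66040792 0.38244243 0.045     ] black [0.41297437 0.35876422 0.055     ]
```

```bash
cat >> h.py <<'E'
def W(p,L):
    c,s=np.cos(p[2]),np.sin(p[2]);L=np.array(L,float)
    return np.c_[p[0]+c*L[:,0]-s*L[:,1],p[1]+s*L[:,0]+c*L[:,1],L[:,2]]
def rect(a,b,z): return [(a,b,z),(a,-b,z),(-a,-b,z),(-a,b,z)]
def overlay(c,img,quads,u0,v0,w,h,k,fn):
    im=cv2.resize(img[v0:v0+h,u0:u0+w],None,fx=k,fy=k,interpolation=cv2.INTER_CUBIC)
    for Q,col in quads:
        P=(proj(c,Q)-[u0,v0]+.5)*k-.5
        cv2.polylines(im,[np.round(P).astype(int)],True,col,1,cv2.LINE_AA)
    cv2.imwrite(fn,im)
E
python3 - <<'E'
from h import *
import pickle;C=pickle.load(open("cam.pkl","rb"))
p=[.6055,-.027,.1348]
pf=W(p,[(-.126,-.016,0)])[0];pp=[pf[0],pf[1],p[2]-.5]
q=[(W(pp,rect(.034,.022,.004)),(0,255,0)),(W(pp,rect(.044,.032,.022)),(0,0,255)),(W(pp,rect(.040,.028,.0)),(255,255,0)),
(W(p,[(-.01,-.17,.12),(-.01,.17,.12),(.19,.17,.12),(.19,-.17,.12)]),(255,0,255)),
(W(p,[(-.01,-.17,.0),(-.01,.17,.0),(.19,.17,.0),(.19,-.17,.0)]),(255,100,0)),
(W(p,[(-.008,-.13,.108),(-.008,.132,.108),(.008,.132,.108),(.008,-.13,.108)]),(0,255,255)),
(W(p,[(-.01,-.142,.114),(-.04,-.142,.114),(-.04,-.17,.114),(-.01,-.17,.114)]),(0,255,255)),
(W(p,[(-.024,-.073,.165),(-.024,-.073,.118)]),(0,255,255))]
overlay(C["top"],cv2.imread("pics/top0.png"),q,255,145,160,160,3.75,"pics/o1.png")
overlay(C["top"],cv2.imread("pics/top0.png"),q,300,225,104,80,7.5,"pics/o2.png")
overlay(C["scene"],cv2.imread("pics/scene0.png"),q,180,195,200,150,4,"pics/o3.png")
E
```

```text
(no output)
```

View pics/o1.png

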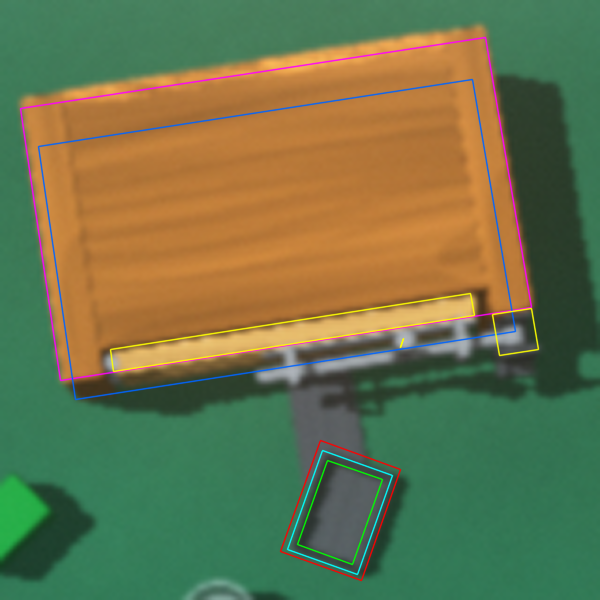

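View pics/o2.png

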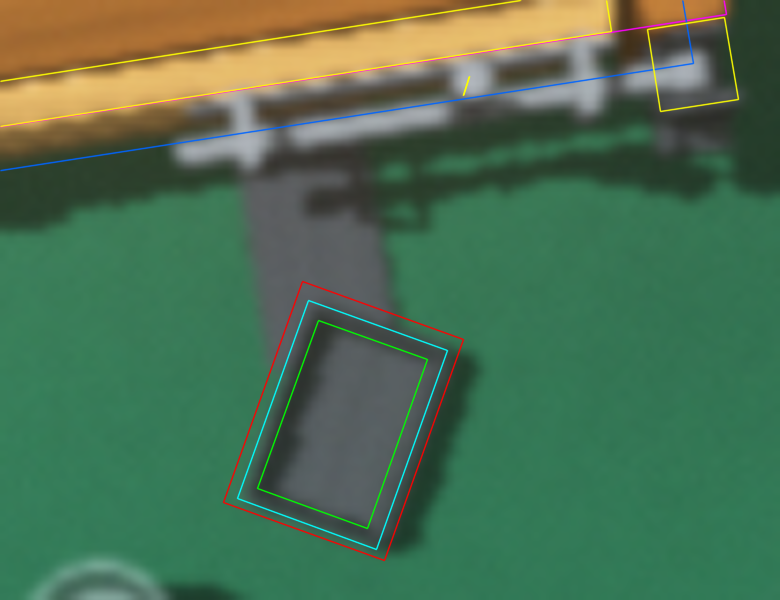

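View pics/o3.png

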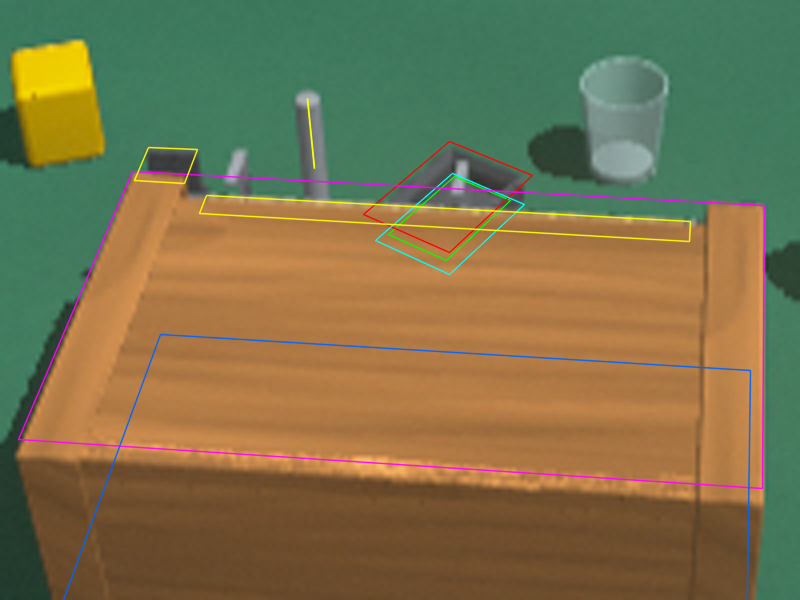

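```bash
python3 - <<'E'
from h import *
import pickle;C=pickle.load(open("cam.pkl","rb"))
p=[.6055,-.027,.1348]
pf=W(p,[(-.126,-.016,0)])[0]
print(pf)
pp=[pf[0]-.001,pf[1]-.004,p[2]-.5]
q=[(W(pp,rect(.040,.028,.022)),(0,0,255)),(W(pp,rect(.040,.028,0)),(255,255,0)),(W(pp,rect(.034,.022,.004)),(0,255,0))]
overlay(C["top"],cv2.imread("pics/top0.png"),q,325,258,50,45,12,"pics/o4.png")
overlay(C["scene"],cv2.imread("pics/scene0.png"),q,260,220,70,50,11,"pics/o5.png")
E
```

```text
[ 0.48279332 -0.05978826  0.        ]
```

View pics/o4.png

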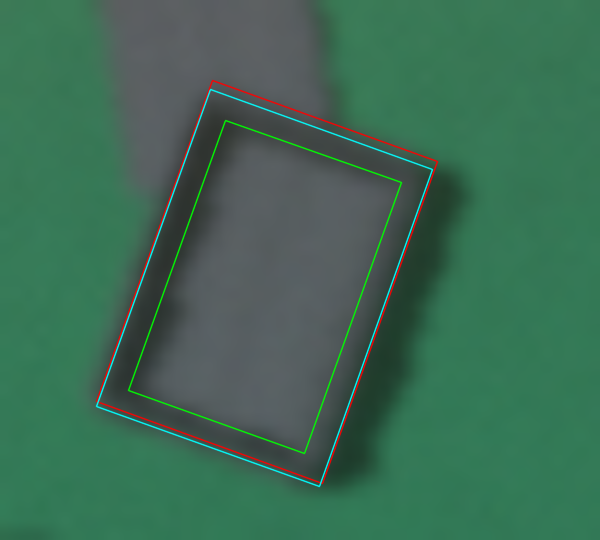

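View pics/o5.png

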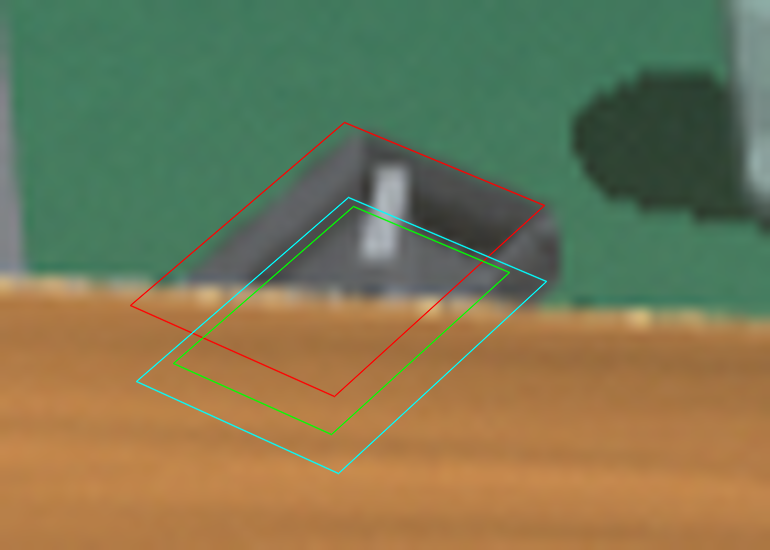

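```bash
cat >> h.py <<'E'
from scipy.spatial.transform import Rotation as Ro
def st():
    from workcell import get_obs
    o=get_obs();R=Ro.from_quat(o["ee_rot"]).as_matrix()
    print("t %.2f pos %s grip %.3f F %s"%(o["clock"],np.round(o["position"],4),o["grip_width"],np.round(o["ft_force"],2)))
    print("toolx",np.round(R[:,0],4),"jaw ang %.4f"%np.arctan2(R[1,2],R[0,2]),"q",np.round(o["joint_pos"],2))
    return o,R
def go(target,jaw=None,o=None):
    """rows to move: tool-axis shift to target; turn about tool x to reach jaw angle (mod pi)"""
    o,R=st()
    d=R.T@(np.array(target)-o["position"]);print("tool shift",np.round(d,4))
    if jaw is not None:
        a=np.arctan2(R[1,2],R[0,2]); e=(jaw-a+np.pi/2)%np.pi-np.pi/2
        # turn about tool x (down) by +phi turns yaw by -phi
        print("turn about tool x",round(-e*np.sign(-R[2,0]),4))
def plan(target,jaw=None,n=None,vmax=.045):
    o,R=st(); p=o["position"].copy(); T=np.array(target); e=0
    if jaw is not None:
        a=np.arctan2(R[1,2],R[0,2]); e=(jaw-a+np.pi/2)%np.pi-np.pi/2
    k=n or int(np.ceil(max(np.linalg.norm(T-p)/vmax,abs(e)/.12,1)))
    rows=[]
    for i in range(k):
        d=R.T@((T-p)/k); rows.append("%.4f %.4f %.4f %.4f"%(*d,-e/k)); R=Ro.from_rotvec([0,0,e/k]).as_matrix()@R
    print(k,"; ".join(rows))
E
python3 - <<'E'
from h import *
plan([.45,-.1,.24],0.061+np.pi/2)
E
```

```text
t 0.20 pos [ 0.2017 -0.5913  0.1998] grip 1.002 F [ 0.22 -0.26  0.46]
toolx [-3.e-04  8.e-04 -1.e+00] jaw ang -1.2420 q [ 1.22  0.33 -0.06  1.46  0.02  1.35 -0.09]
13 -0.0031 0.0303 -0.0296 0.0206; -0.0031 0.0297 -0.0302 0.0206; -0.0031 0.0290 -0.0308 0.0206; -0.0031 0.0284 -0.0314 0.0206; -0.0031 0.0277 -0.0320 0.0206; -0.0031 0.0271 -0.0326 0.0206; -0.0031 0.0264 -0.0331 0.0206; -0.0031 0.0257 -0.0336 0.0206; -0.0031 0.0250 -0.0342 0.0206; -0.0031 0.0243 -0.0347 0.0206; -0.0031 0.0236 -0.0352 0.0206; -0.0031 0.0229 -0.0356 0.0206; -0.0031 0.0221 -0.0361 0.0206
```

{"op": "play_rows", "data": {
  "increments": "-0.004 0.030 -0.030 0.02; -0.004 0.030 -0.030 0.02; -0.004 0.029 -0.031 0.02; -0.004 0.028 -0.031 0.02; -0.004 0.028 -0.032 0.02; -0.004 0.027 -0.033 0.02; -0.004 0.026 -0.033 0.02; -0.004 0.026 -0.034 0.02; -0.004 0.025 -0.034 0.02; -0.004 0.024 -0.035 0.02; -0.004 0.024 -0.035 0.02; -0.004 0.023 -0.036 0.02; -0.004 0.022 -0.036 0.02",
  "hand": -1,
  "squeeze": 40
}}

```text
clock: 1.5
position: [0.4549, -0.085, 0.2508]
ee_rot: [0.487, 0.512, -0.489, 0.511]
ft_force: [1.5, -1.1, 0.2]
grip_width: 1.0
```

```bash
python3 - <<'E'
from h import *
plan([.5287,.3123,.14],0.061+np.pi/2)
E
```

```text
t 1.50 pos [ 0.4549 -0.085   0.2508] grip 1.000 F [ 1.48 -1.13  0.2 ]
toolx [-3.4e-03 -4.0e-04 -1.0e+00] jaw ang -1.5234 q [ 0.68 -0.02 -0.58  1.76 -0.01  1.41 -1.42]
10 0.0110 0.0093 -0.0393 -0.0014; 0.0110 0.0093 -0.0393 -0.0014; 0.0110 0.0094 -0.0393 -0.0014; 0.0110 0.0095 -0.0393 -0.0014; 0.0110 0.0095 -0.0393 -0.0014; 0.0110 0.0096 -0.0393 -0.0014; 0.0110 0.0096 -0.0393 -0.0014; 0.0110 0.0097 -0.0392 -0.0014; 0.0110 0.0097 -0.0392 -0.0014; 0.0110 0.0098 -0.0392 -0.0014
```

{"op": "play_rows", "data": {
  "increments": "0 0.009 -0.04 0; 0 0.009 -0.04 0; 0.005 0.009 -0.04 0; 0.01 0.009 -0.04 0; 0.01 0.009 -0.04 0; 0.015 0.009 -0.04 0; 0.015 0.009 -0.04 0; 0.015 0.009 -0.038 0; 0.015 0.009 -0.035 0; 0.015 0.009 -0.03 0; 0 0 0 0"
}}

```text
clock: 2.6
position: [0.5285, 0.3227, 0.1469]
ee_rot: [0.488, 0.512, -0.488, 0.512]
ft_force: [-1.0, -0.2, 0.0]
grip_width: 0.998
```

```bash
python3 - <<'E'
from h import *
import pickle
from workcell import camera
C=pickle.load(open("cam.pkl","rb"))
plan([.5287,.3123,.06],0.061+np.pi/2,n=3)
o,R=st()
for n in C:
    im=camera(n)["img"];cv2.imwrite(f"pics/{n}1.png",im)
    print(n,proj(C[n],o["position"]))
    if n=="top": cv2.imwrite("pics/a1.png",cv2.resize(im[220:320,150:270],None,fx=5,fy=5,interpolation=cv2.INTER_CUBIC))
    else: cv2.imwrite("pics/a2.png",cv2.resize(im[180:320,380:540],None,fx=4,fy=4,interpolation=cv2.INTER_CUBIC))
E
```

```text
t 2.60 pos [0.5285 0.3227 0.1469] grip 0.998 F [-1.04 -0.19  0.01]
toolx [ 0.e+00  5.e-04 -1.e+00] jaw ang -1.5219 q [ 0.01  0.48 -0.84  1.51  0.36  1.31 -2.39]
3 0.0290 -0.0001 0.0035 -0.0040; 0.0290 -0.0001 0.0035 -0.0040; 0.0290 -0.0001 0.0035 -0.0040
t 2.60 pos [0.5285 0.3227 0.1469] grip 0.998 F [-1.04 -0.19  0.01]
toolx [ 0.e+00  5.e-04 -1.e+00] jaw ang -1.5219 q [ 0.01  0.48 -0.84  1.51  0.36  1.31 -2.39]
scene [[462.1144026  234.92094855]]
top [[200.21747474 262.73147082]]
```

View pics/a1.png

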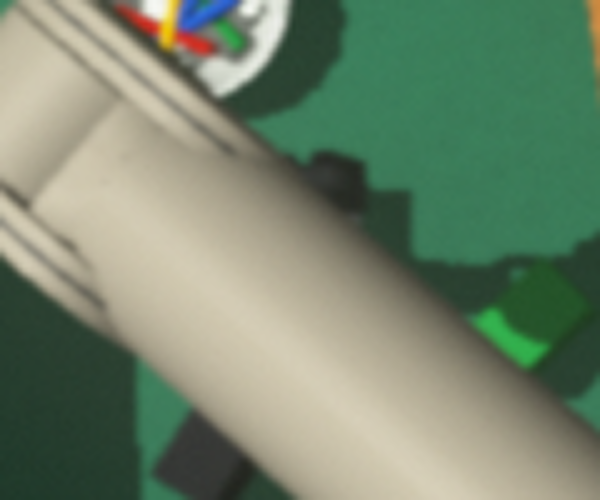

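View pics/a2.png

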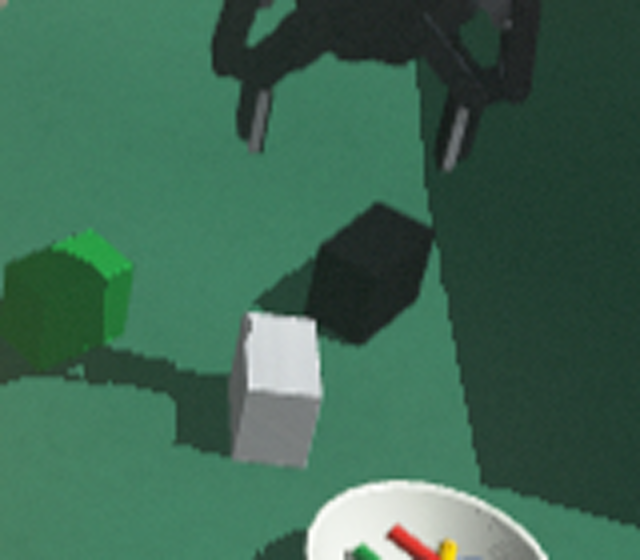

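```bash
python3 - <<'E'
from h import *
import pickle
C=pickle.load(open("cam.pkl","rb"))
print(proj(C["scene"],[[.2017,-.5911,.2],[0,0,0],[.2017,-.5911,.25]]),proj(C["top"],[[.2017,-.5911,.2],[0,0,0]]))
o,R=st();p=o["position"]
for s in(-1,1):
  for dx in (0.008,-.005,-.011,-.02): print(s,dx,proj(C["scene"],p+R[:,0]*dx+R[:,2]*s*.0425))
s=cv2.imread("pics/scene1.png")
cv2.imwrite("pics/a3.png",cv2.resize(s[140:300,400:540],None,fx=3.75,fy=3.75,interpolation=cv2.INTER_CUBIC))
s=cv2.imread("pics/scene0.png")
cv2.imwrite("pics/a4.png",cv2.resize(s[20:120,70:190],None,fx=5,fy=5,interpolation=cv2.INTER_CUBIC))
E
```

```text
[[137.51961314 110.16415697]
 [349.36115323 159.66472958]
 [133.39398914  93.32569277]] [[566.37275776 386.17066005]
 [327.34926072 456.81721793]]
t 2.70 pos [0.53   0.3194 0.149 ] grip 0.996 F [-0.76 -0.75  0.06]
toolx [ 2.7e-03 -7.0e-04 -1.0e+00] jaw ang -1.5252 q [ 0.01  0.48 -0.84  1.51  0.36  1.31 -2.39]
-1 0.008 [[481.15246459 239.60956344]]
-1 -0.005 [[482.46183702 234.61871591]]
-1 -0.011 [[483.07331922 232.28797003]]
-1 -0.02 [[483.99916599 228.75898167]]
1 0.008 [[439.03368595 235.19218754]]
1 -0.005 [[439.99046729 230.231001  ]]
1 -0.011 [[440.43721983 227.91446059]]
1 -0.02 [[441.11356636 224.40740925]]
```

View pics/a4.png

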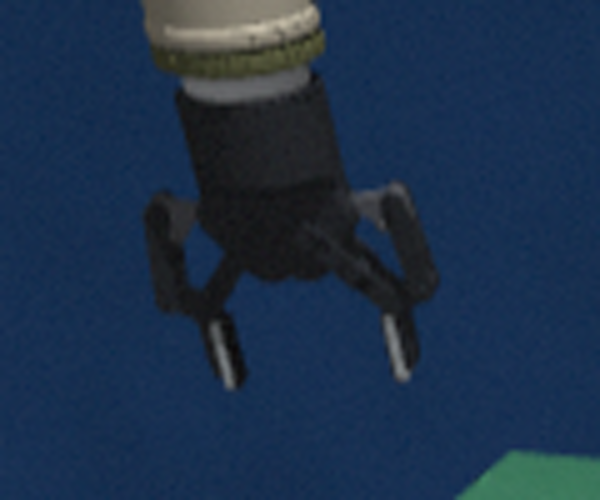

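View pics/scene1.png

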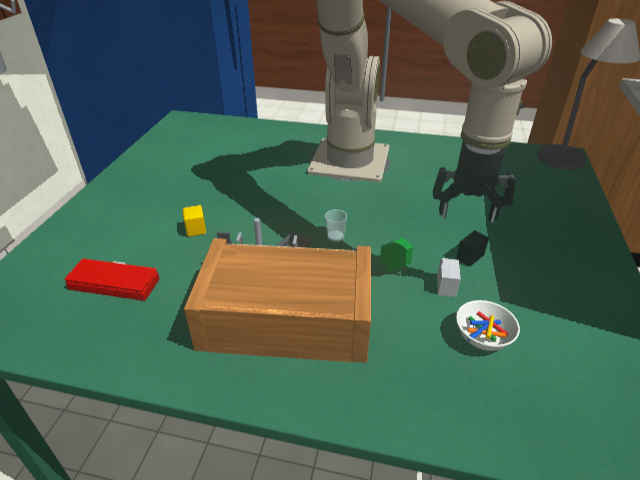

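{"op": "play_rows", "data": {
  "increments": "0.03 0 0.003 0; 0.03 0 0.003 0; 0.012 0 0.002 0; 0 0 0 0"
}}

```text
clock: 3.1
position: [0.5342, 0.3064, 0.079]
ee_rot: [0.492, 0.507, -0.488, 0.512]
ft_force: [-0.6, -0.4, 1.2]
grip_width: 1.002
```

```bash
python3 - <<'E'
from h import *
import pickle
from workcell import camera
C=pickle.load(open("cam.pkl","rb"))
im=camera("scene")["img"]
o,R=st();print(proj(C["scene"],o["position"]))
cv2.imwrite("pics/b1.png",cv2.resize(im[190:310,400:520],None,fx=5,fy=5,interpolation=cv2.INTER_CUBIC))
im=cv2.imread("pics/top0.png")
cv2.imwrite("pics/b2.png",cv2.resize(im[350:430,530:630],None,fx=6,fy=6,interpolation=cv2.INTER_CUBIC))
E
```

```text
t 3.15 pos [0.5346 0.3068 0.0799] grip 0.998 F [ 0.06 -0.13  0.7 ]
toolx [ 1.010e-02 -8.000e-04 -9.999e-01] jaw ang -1.5318 q [ 0.02  0.53 -0.81  1.6   0.41  1.18 -2.41]
[[448.87758424 260.22842718]]
```

View pics/b1.png

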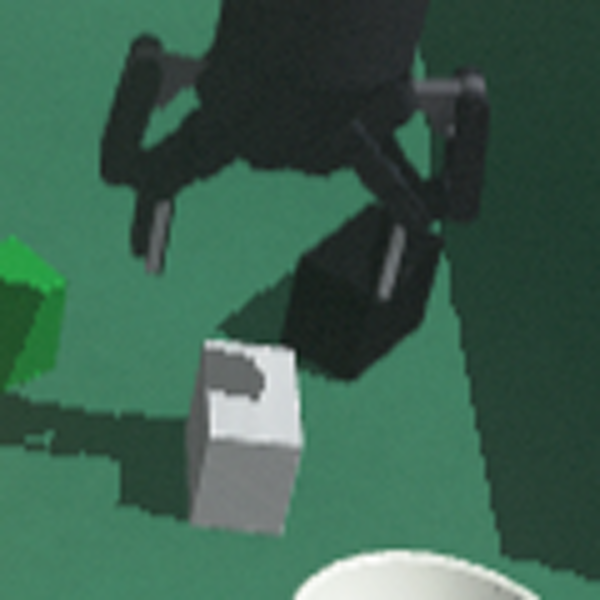

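View pics/b2.png

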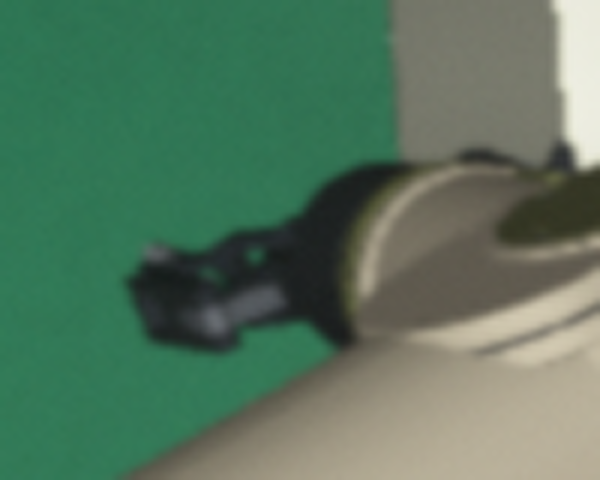

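```bash
python3 - <<'E'
from h import *
import pickle
C=pickle.load(open("cam.pkl","rb"))
def tri(a,b):
    f=lambda X:np.r_[(proj(C["scene"],X)-a).ravel(),(proj(C["top"],X)-b).ravel()]
    r=least_squares(f,[.3,0,.2]);return r.x,r.fun
for v in (396,400,404,407): print(v,tri((150.5,96),(555,v)))
p=np.array([.2017,-.5911,.2]);a=-1.242
for dz in(0,.02,.04):
  for s in(-1,1): print(dz,s,proj(C["top"],p+s*.0425*np.array([np.cos(a),np.sin(a),0])+[0,0,dz]),proj(C["scene"],p+s*.0425*np.array([np.cos(a),np.sin(a),0])+[0,0,dz]))
E
```

```text
396 (array([ 0.18369583, -0.54912131,  0.23860228]), array([ 0.43264874,  0.02232783,  0.32672335, -0.18692741]))
400 (array([ 0.17482804, -0.551691  ,  0.23479825]), array([ 1.41531487,  0.07260008,  1.06376967, -0.60641412]))
404 (array([ 0.16590984, -0.55425236,  0.23097523]), array([ 2.39685399,  0.12220425,  1.79305628, -1.0184557 ]))
407 (array([ 0.15918803, -0.55616793,  0.22809549]), array([ 3.13222434,  0.15896793,  2.33495647, -1.32265152]))
0 -1 [[550.220456   392.14315553]] [[152.53524453 109.45688943]]
0 1 [[582.50383625 380.20601212]] [[122.43929071 110.8744716 ]]
0.02 -1 [[553.15369007 393.0782324 ]] [[151.04435333 102.81976478]]
0.02 1 [[585.86474088 380.98026377]] [[120.67269786 104.22117766]]
0.04 -1 [[556.1665193  394.03868318]] [[149.5266656   96.06334777]]
0.04 1 [[589.31672269 381.77549687]] [[118.8742139   97.44777625]]
```

```bash
python3 - <<'E'
from h import *
plan([.5287,.3123,.045],0.061+np.pi/2,n=3)
E
```

```text
t 3.15 pos [0.5346 0.3068 0.0799] grip 0.998 F [ 0.06 -0.13  0.7 ]
toolx [ 1.010e-02 -8.000e-04 -9.999e-01] jaw ang -1.5318 q [ 0.02  0.53 -0.81  1.6   0.41  1.18 -2.41]
3 0.0116 -0.0020 -0.0019 -0.0073; 0.0116 -0.0020 -0.0019 -0.0073; 0.0116 -0.0020 -0.0019 -0.0073
```

{"op": "play_rows", "data": {
  "increments": "0.012 -0.002 -0.002 -0.007; 0.012 -0.002 -0.002 -0.007; 0.01 -0.002 -0.002 -0.007; 0 0 0 0"
}}

```text
clock: 3.55
position: [0.53, 0.3137, 0.0469]
ee_rot: [0.488, 0.511, -0.481, 0.519]
ft_force: [-0.6, 0.4, -0.1]
grip_width: 1.0
```

```bash
python3 - <<'E'
from h import *
import pickle
from workcell import camera
C=pickle.load(open("cam.pkl","rb"))
im=camera("scene")["img"]
o,R=st();print(proj(C["scene"],o["position"]))
o,R=st()
cv2.imwrite("pics/c1.png",cv2.resize(im[190:310,400:520],None,fx=5,fy=5,interpolation=cv2.INTER_CUBIC))
E
```

```text
t 3.60 pos [0.5305 0.3139 0.0477] grip 1.001 F [ 0.51 -0.5   0.84]
toolx [ 0.0156  0.0017 -0.9999] jaw ang -1.5101 q [-0.    0.56 -0.8   1.63  0.44  1.12 -2.43]
[[449.79195647 270.6114175 ]]
t 3.60 pos [0.5305 0.3139 0.0477] grip 1.001 F [ 0.51 -0.5   0.84]
toolx [ 0.0156  0.0017 -0.9999] jaw ang -1.5101 q [-0.    0.56 -0.8   1.63  0.44  1.12 -2.43]
```

View pics/c1.png

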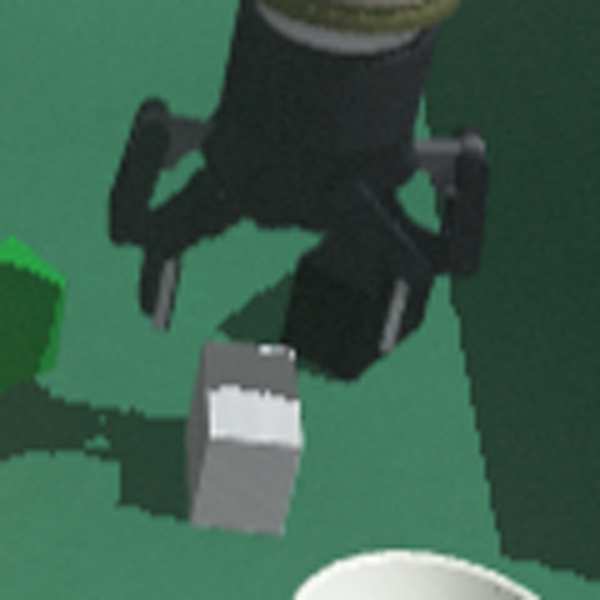

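{"op": "play_rows", "data": {
  "increments": "0.008 0.002 0.001 -0.01; 0.008 0.001 0.001 -0.01; 0.008 0 0 0; 0.006 0 0 0; 0 0 0 0"
}}

```text
clock: 4.1
position: [0.5349, 0.3121, 0.0154]
ee_rot: [0.483, 0.516, -0.475, 0.524]
ft_force: [0.4, 0.5, 0.3]
grip_width: 1.002
```

```bash
python3 - <<'E'
from h import *
import pickle
from workcell import camera
C=pickle.load(open("cam.pkl","rb"))
im=camera("scene")["img"]
o,R=st();print(proj(C["scene"],o["position"]))
cv2.imwrite("pics/c2.png",cv2.resize(im[190:310,400:520],None,fx=5,fy=5,interpolation=cv2.INTER_CUBIC))
E
```

```text
t 4.15 pos [0.535  0.3123 0.0159] grip 0.998 F [-0.51 -1.13  0.71]
toolx [ 0.0166  0.0023 -0.9999] jaw ang -1.4884 q [-0.01  0.6  -0.78  1.65  0.48  1.07 -2.42]
[[446.69791083 282.44801941]]
```

View pics/c2.png

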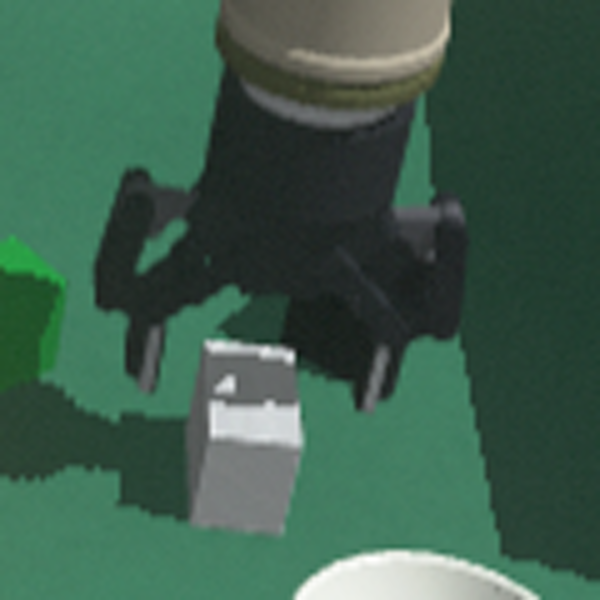

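{"op": "play_rows", "data": {
  "increments": "0.005 -0.003 0 0.01; 0.005 -0.003 0 0.01; 0.003 -0.001 0 0; 0 0 0 0"
}}

```text
clock: 4.55
position: [0.5277, 0.3121, 0.0022]
ee_rot: [0.489, 0.511, -0.48, 0.519]
ft_force: [-0.5, 0.0, 0.4]
grip_width: 0.999
```

```bash
python3 - <<'E'
from h import *
import pickle
from workcell import camera
C=pickle.load(open("cam.pkl","rb"))
im=camera("scene")["img"]
o,R=st();print(proj(C["scene"],o["position"]))
cv2.imwrite("pics/c3.png",cv2.resize(im[190:310,400:520],None,fx=5,fy=5,interpolation=cv2.INTER_CUBIC))
E
```

```text
t 4.60 pos [0.5279 0.3122 0.0025] grip 1.000 F [-0.36 -0.57  0.54]
toolx [ 0.0174  0.0029 -0.9998] jaw ang -1.5103 q [-0.02  0.6  -0.77  1.68  0.49  1.04 -2.46]
[[445.74181303 284.6474038 ]]
```

View pics/c3.png

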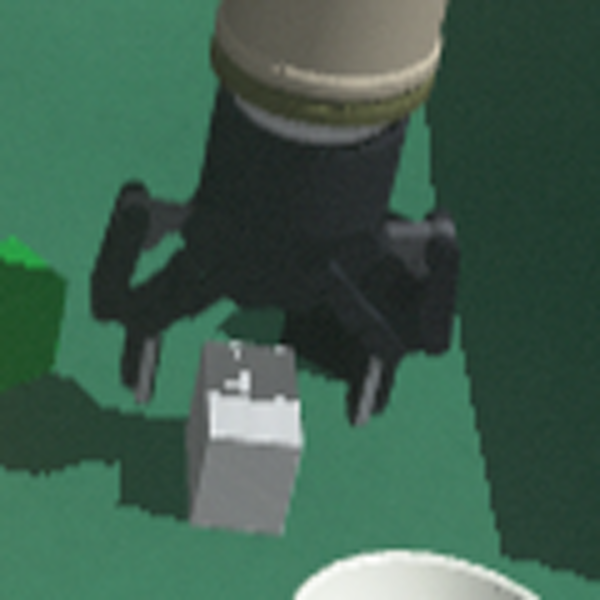

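{"op": "play_rows", "data": {
  "increments": "0.005 0 0 0; 0.004 0 0 0; 0 0 0 0"
}}

```text
clock: 4.9
position: [0.5285, 0.3123, -0.0069]
ee_rot: [0.49, 0.511, -0.479, 0.519]
ft_force: [-0.4, 0.5, -0.5]
grip_width: 1.0
```

{"op": "play_rows", "data": {
  "increments": "0 0 0 0; 0 0 0 0; 0 0 0 0; 0 0 0 0; 0 0 0 0; 0 0 0 0; 0 0 0 0; 0 0 0 0",
  "hand": 1,
  "squeeze": 30
}}

```text
clock: 5.7
position: [0.5286, 0.3126, -0.0068]
ee_rot: [0.49, 0.511, -0.479, 0.519]
ft_force: [-0.7, 0.3, -0.4]
grip_width: 0.464
```

```bash
python3 - <<'E'
from h import *
import pickle
from workcell import camera
C=pickle.load(open("cam.pkl","rb"))
im=camera("scene")["img"]
o,R=st();print(proj(C["scene"],o["position"]))
cv2.imwrite("pics/c4.png",cv2.resize(im[190:310,400:520],None,fx=5,fy=5,interpolation=cv2.INTER_CUBIC))
E
```

```text
t 5.75 pos [ 0.5286  0.3125 -0.0068] grip 0.464 F [ 0.35  0.29 -0.79]
toolx [ 0.0183  0.0035 -0.9998] jaw ang -1.5103 q [-0.03  0.62 -0.76  1.68  0.5   1.03 -2.46]
[[445.22143342 287.85744549]]
```

View pics/c4.png

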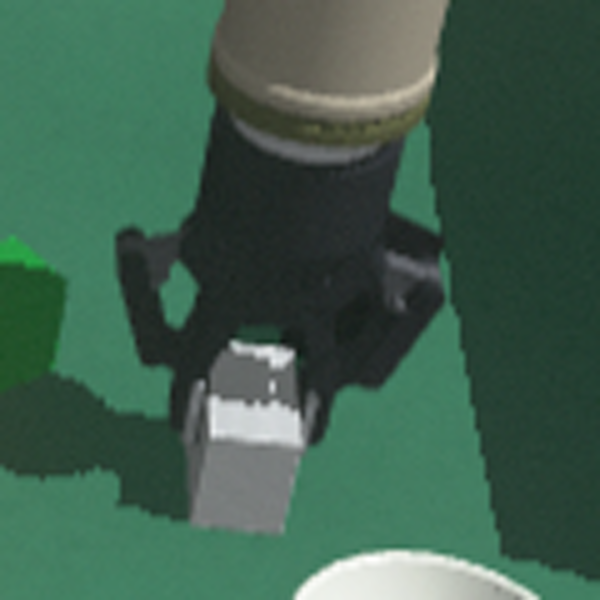

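{"op": "play_rows", "data": {
  "increments": "-0.01 0 0 0; -0.02 0 0 0; -0.03 0 0 0; -0.03 0 0 0; -0.02 0 0 0; 0 0 0 0"
}}

```text
clock: 6.35
position: [0.5244, 0.3109, 0.1075]
ee_rot: [0.488, 0.512, -0.481, 0.518]
ft_force: [0.3, 1.0, -3.0]
grip_width: 0.464
```

```bash
python3 - <<'E'
from h import *
plan([.4825,-.0615,.10],n=10)
E
```

```text
t 6.35 pos [0.5244 0.3109 0.1075] grip 0.464 F [ 0.32  0.98 -3.02]
toolx [ 1.360e-02  8.000e-04 -9.999e-01] jaw ang -1.5095 q [ 0.03  0.49 -0.83  1.6   0.39  1.22 -2.39]
10 0.0007 -0.0065 0.0369 0.0000; 0.0007 -0.0065 0.0369 0.0000; 0.0007 -0.0065 0.0369 0.0000; 0.0007 -0.0065 0.0369 0.0000; 0.0007 -0.0065 0.0369 0.0000; 0.0007 -0.0065 0.0369 0.0000; 0.0007 -0.0065 0.0369 0.0000; 0.0007 -0.0065 0.0369 0.0000; 0.0007 -0.0065 0.0369 0.0000; 0.0007 -0.0065 0.0369 0.0000
```

{"op": "play_rows", "data": {
  "increments": "0 -0.006 0.03 0; 0 -0.006 0.036 0; 0 -0.006 0.036 0; 0 -0.006 0.036 0; 0 -0.006 0.036 0; 0 -0.006 0.036 0; 0 -0.006 0.036 0; 0 -0.006 0.036 0; 0 -0.006 0.03 0; 0 -0.006 0.02 0; 0 0 0 0"
}}

```text
clock: 7.45
position: [0.475, -0.0384, 0.0961]
ee_rot: [0.485, 0.515, -0.484, 0.515]
ft_force: [-0.2, 0.1, -3.9]
grip_width: 0.468
```

```bash
python3 - <<'E'
from h import *
plan([.4825,-.0615,.09],-1.936,n=5)
E
```

```text
t 7.45 pos [ 0.475  -0.0384  0.0961] grip 0.468 F [-0.22  0.1  -3.88]
toolx [ 3.e-04  9.e-04 -1.e+00] jaw ang -1.5086 q [ 0.71  0.17 -0.77  1.94  0.13  1.09 -1.62]
5 0.0012 0.0012 0.0047 0.0855; 0.0012 0.0016 0.0046 0.0855; 0.0012 0.0020 0.0044 0.0855; 0.0012 0.0024 0.0042 0.0855; 0.0012 0.0027 0.0040 0.0855
```

{"op": "play_rows", "data": {
  "increments": "0 0.001 0.0047 0.085; 0 0.0016 0.0046 0.085; 0 0.002 0.0044 0.085; 0 0.0024 0.0042 0.085; 0 0.0027 0.004 0.085; 0 0 0 0"
}}

```text
clock: 8.05
position: [0.4789, -0.0597, 0.0913]
ee_rot: [-0.584, -0.399, 0.586, -0.395]
ft_force: [-1.0, -0.3, -3.2]
grip_width: 0.462
```

```bash
cat > look.py <<'E'
from h import *
import pickle,sys
from workcell import camera
C=pickle.load(open("cam.pkl","rb"))
def look(tag):
    t=camera("top")["img"];s=camera("scene")["img"]
    cv2.imwrite(f"pics/{tag}_t.png",t);cv2.imwrite(f"pics/{tag}_s.png",s)
    return t,s
E
python3 - <<'E'
from look import *
plan([.4825,-.0615,.05],-1.936,n=5)
t,s=look("d1")
E
```

```text
t 8.05 pos [ 0.4789 -0.0597  0.0913] grip 0.462 F [-1.05 -0.25 -3.2 ]
toolx [-0.0067  0.0028 -1.    ] jaw ang -1.9484 q [ 0.69  0.19 -0.71  1.92  0.13  1.09 -2.02]
5 0.0082 0.0009 0.0001 -0.0025; 0.0082 0.0009 0.0001 -0.0025; 0.0082 0.0009 0.0001 -0.0025; 0.0082 0.0009 0.0001 -0.0025; 0.0082 0.0009 0.0001 -0.0025
```

View pics/d1_t.png

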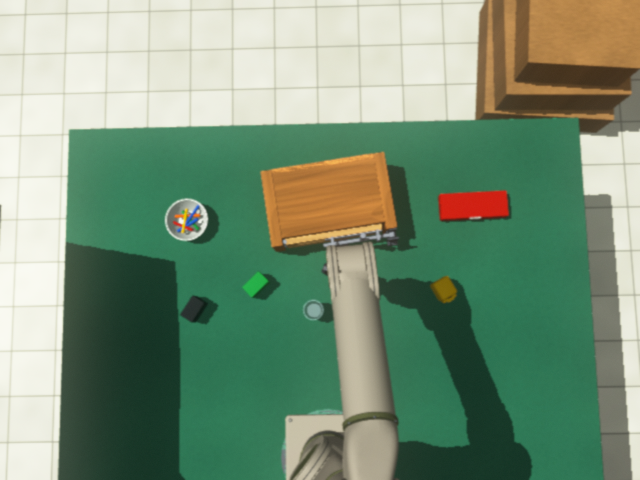

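View pics/d1_s.png

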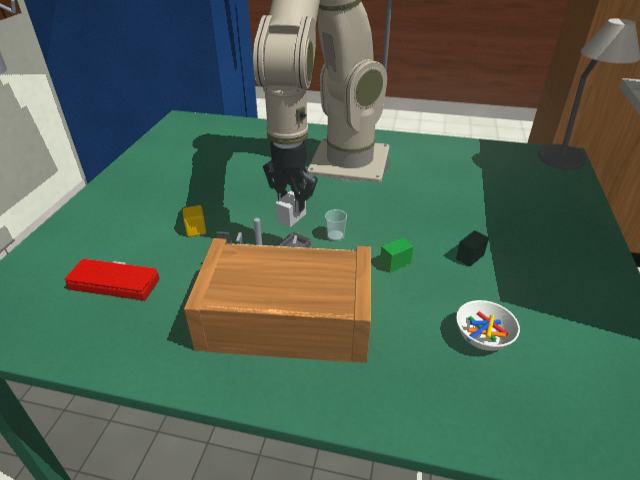

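{"op": "play_rows", "data": {
  "increments": "0.013 0.001 0 -0.003; 0.013 0.001 0 -0.003; 0.013 0.001 0 -0.003; 0.013 0.001 0 -0.003; 0.013 0 0 0; 0 0 0 0"
}}

```text
clock: 8.75
position: [0.4809, -0.0588, 0.0188]
ee_rot: [-0.578, -0.408, 0.582, -0.401]
ft_force: [-0.7, -0.7, -3.3]
grip_width: 0.458
```

```bash
python3 - <<'E'
from look import *
plan([.4825,-.0615,.025],-1.936,n=1)
o,R=st()
t,s=look("d2")
pp=[.4825,-.0615,-.3652]
bp=[o["position"][0],o["position"][1],np.arctan2(R[1,2],R[0,2])+np.pi/2]
bz=o["position"][2]+.0068
q=[(W(pp,rect(.040,.028,.022)),(0,0,255)),(W(bp,rect(.032,.02,bz)),(0,255,0)),(W(bp,rect(.032,.02,bz+.055)),(0,255,0))]
overlay(C["scene"],s,q,250,180,90,75,8,"pics/d3.png")
overlay(C["scene"],s,[],250,180,90,75,8,"pics/d4.png")
E
```

```text
t 8.75 pos [ 0.4809 -0.0588  0.0188] grip 0.458 F [-0.65 -0.74 -3.27]
toolx [-0.0093  0.0041 -0.9999] jaw ang -1.9235 q [ 0.65  0.3  -0.68  1.98  0.23  0.95 -2.07]
1 -0.0062 0.0024 0.0019 0.0125
t 8.75 pos [ 0.4809 -0.0588  0.0188] grip 0.458 F [-0.65 -0.74 -3.27]
toolx [-0.0093  0.0041 -0.9999] jaw ang -1.9235 q [ 0.65  0.3  -0.68  1.98  0.23  0.95 -2.07]
```

View pics/d3.png

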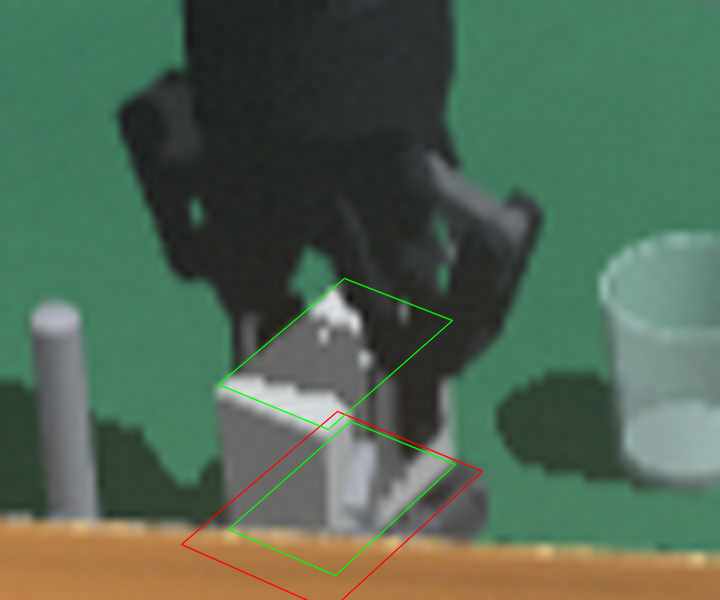

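View pics/d4.png

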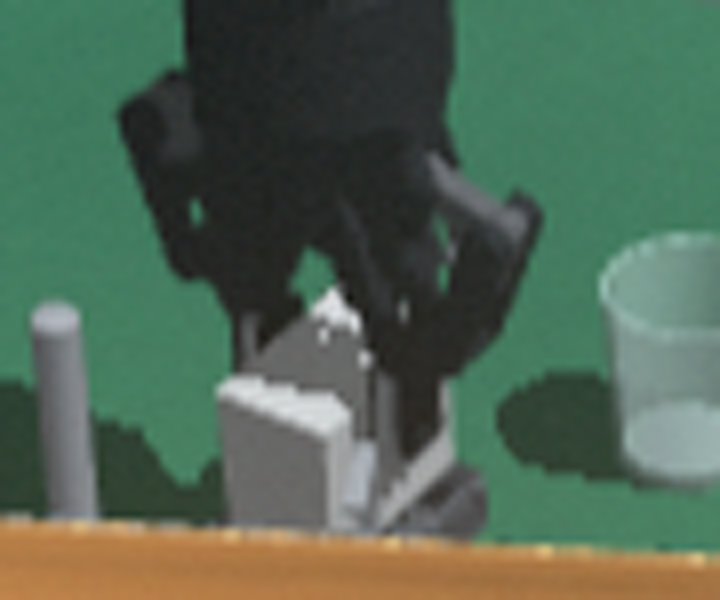

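{"op": "play_rows", "data": {
  "increments": "0.002 0.0023 0.0004 0.012; 0.002 0 0 0; 0 0 0 0"
}}

```text
clock: 9.15
position: [0.4857, -0.0604, 0.0178]
ee_rot: [-0.582, -0.402, 0.583, -0.399]
ft_force: [-0.1, -0.3, -3.6]
grip_width: 0.46
```

```bash
python3 - <<'E'
from look import *
plan([.483,-.060,.012],-1.936,n=1)
E
```

```text
t 9.15 pos [ 0.4857 -0.0604  0.0178] grip 0.460 F [-0.14 -0.32 -3.56]
toolx [-0.0041  0.0029 -1.    ] jaw ang -1.9369 q [ 0.64  0.31 -0.68  1.97  0.23  0.94 -2.09]
1 0.0058 -0.0026 0.0006 -0.0009
```

{"op": "play_rows", "data": {
  "increments": "0.003 -0.002 0.0005 0; 0 0 0 0"
}}

```text
clock: 9.35
position: [0.4838, -0.0603, 0.015]
ee_rot: [-0.582, -0.402, 0.583, -0.399]
ft_force: [0.2, -0.3, -3.3]
grip_width: 0.465
```

{"op": "play_rows", "data": {
  "increments": "0.003 0 0 0; 0.002 0 0 0; 0 0 0 0"
}}

```text
clock: 9.65
position: [0.4837, -0.0602, 0.0099]
ee_rot: [-0.582, -0.402, 0.583, -0.399]
ft_force: [-0.9, 0.1, -0.4]
grip_width: 0.465
```

{"op": "play_rows", "data": {
  "increments": "0.002 0 0 0; 0 0 0 0"
}}

```text
clock: 9.85
position: [0.4833, -0.06, 0.0088]
ee_rot: [-0.582, -0.402, 0.584, -0.399]
ft_force: [-1.3, 0.8, -0.7]
grip_width: 0.463
```

```bash
python3 - <<'E'
from look import *
o,R=st();print(o["torque"])
t,s=look("e1")
overlay(C["scene"],s,[],250,180,90,75,8,"pics/e1.png")
E
```

```text
t 9.85 pos [ 0.4833 -0.06    0.0088] grip 0.463 F [-1.27  0.81 -0.69]
toolx [-0.0045  0.0015 -1.    ] jaw ang -1.9368 q [ 0.64  0.32 -0.67  1.98  0.25  0.92 -2.1 ]
[-0.0025734   0.34460561  0.0351786 ]
```

View pics/e1.png

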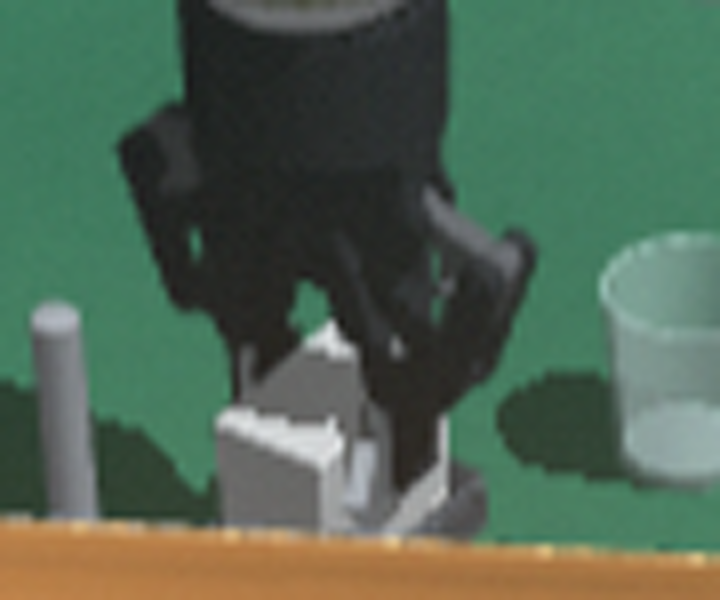

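{"op": "play_rows", "data": {
  "increments": "0.001 -0.0015 0 0; 0.002 0 0 0; 0 0 0 0"
}}

```text
clock: 10.25
position: [0.4819, -0.0595, 0.0049]
ee_rot: [-0.582, -0.402, 0.583, -0.399]
ft_force: [-0.1, -0.5, -3.2]
grip_width: 0.467
```

Force back to the payload weight, so it is entering freely. Continue.

{"op": "play_rows", "data": {
  "increments": "0.003 0 0 0; 0.003 0 0 0; 0 0 0 0"
}}

```text
clock: 10.55
position: [0.482, -0.0596, -0.0019]
ee_rot: [-0.582, -0.402, 0.583, -0.399]
ft_force: [-0.7, -0.8, -3.4]
grip_width: 0.465
```

{"op": "play_rows", "data": {
  "increments": "0.002 0 0 0; 0 0 0 0"
}}

```text
clock: 10.75
position: [0.482, -0.0594, -0.003]
ee_rot: [-0.582, -0.402, 0.584, -0.399]
ft_force: [0.1, 0.1, -3.1]
grip_width: 0.464
```

{"op": "play_rows", "data": {
  "increments": "0.002 0 0 0; 0 0 0 0"
}}

```text
clock: 10.95
position: [0.4825, -0.0594, -0.0029]
ee_rot: [-0.582, -0.401, 0.584, -0.4]
ft_force: [-0.3, -0.1, -3.6]
grip_width: 0.462
```

```bash
python3 - <<'E'
from look import *
o,R=st()
t,s=look("e2")
overlay(C["scene"],s,[],250,180,90,75,8,"pics/e2.png")
E
```

```text
t 10.95 pos [ 0.4825 -0.0594 -0.0029] grip 0.462 F [-0.28 -0.13 -3.62]
toolx [-4.2e-03  1.0e-04 -1.0e+00] jaw ang -1.9371 q [ 0.63  0.34 -0.67  1.99  0.26  0.9  -2.12]
```

View pics/e2.png

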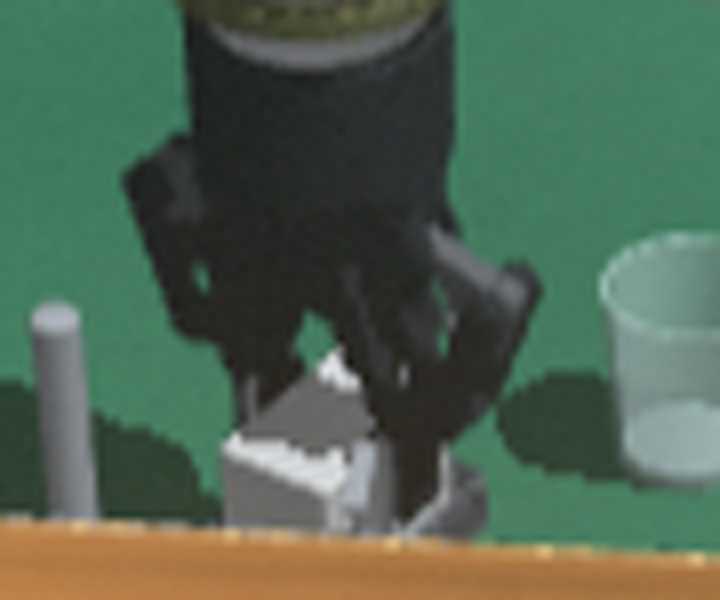

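{"op": "play_rows", "data": {
  "increments": "0.003 0 0 0; 0 0 0 0"
}}

```text
clock: 11.25
position: [0.4833, -0.0598, -0.0039]
ee_rot: [-0.582, -0.401, 0.584, -0.4]
ft_force: [-0.4, -0.4, -3.1]
grip_width: 0.462
```

{"op": "play_rows", "data": {
  "increments": "0.004 0 0 0; 0.004 0 0 0"
}}

```text
clock: 11.45
position: [0.4851, -0.0605, -0.0073]
ee_rot: [-0.581, -0.399, 0.584, -0.401]
ft_force: [-19.0, 1.5, 49.8]
grip_width: 0.465
```

{"op": "play_rows", "data": {
  "increments": "-0.003 -0.001 0 0; 0 0 0 0"
}}

```text
clock: 11.65
position: [0.4848, -0.0603, -0.0039]
ee_rot: [-0.582, -0.399, 0.584, -0.402]
ft_force: [-0.4, -0.9, -3.8]
grip_width: 0.462
```

```bash
python3 - <<'E'
from look import *
o,R=st();print(o["torque"])
t,s=look("e3")
overlay(C["scene"],s,[],250,180,90,75,8,"pics/e3.png")
pp=[.4825,-.0595,-.3652]
print(proj(C["scene"],W(pp,rect(.032,.02,.059))),((proj(C["scene"],W(pp,rect(.032,.02,.059)))-[250,180]+.5)*8-.5))
E
```

```text
t 11.65 pos [ 0.4848 -0.0603 -0.0039] grip 0.462 F [-0.45 -0.94 -3.83]
toolx [-3.0e-04 -5.7e-03 -1.0e+00] jaw ang -1.9381 q [ 0.62  0.34 -0.66  1.99  0.27  0.9  -2.13]
[-0.01611871 -0.01804877 -0.01257182]
[[290.26616181 240.85565751]
 [276.73329973 235.07527388]
 [292.58280947 221.8311451 ]
 [305.87765512 227.20141381]] [[325.62929452 490.34526004]
 [217.36639784 444.10219101]
 [344.16247575 338.14916082]
 [450.52124096 381.11131051]]
```

View pics/e3.png

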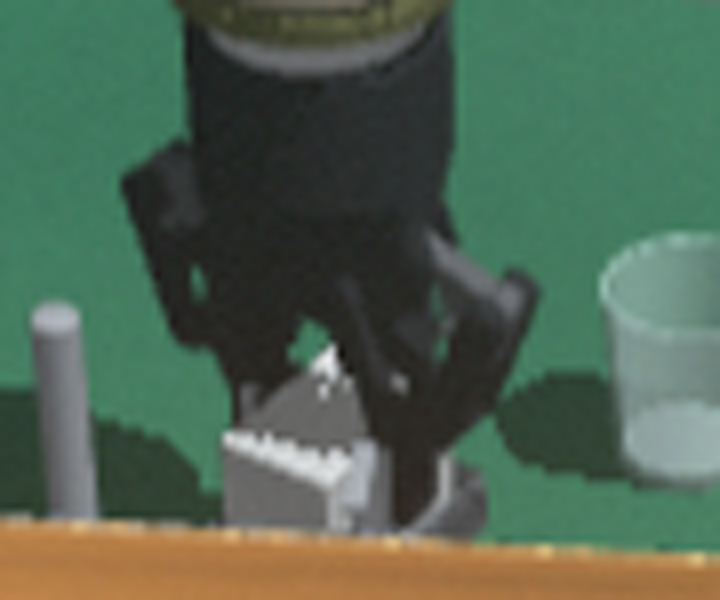

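{"op": "play_rows", "data": {
  "increments": "0 0 0 0; 0 0 0 0; 0 0 0 0; 0 0 0 0; 0 0 0 0; 0 0 0 0; 0 0 0 0",
  "hand": -1
}}

```text
clock: 12.45
position: [0.4845, -0.0603, -0.0053]
ee_rot: [-0.582, -0.399, 0.584, -0.401]
ft_force: [-0.3, -1.1, 0.1]
grip_width: 1.004
```

{"op": "play_rows", "data": {
  "increments": "-0.02 0 0 0; -0.03 0 0 0; -0.04 0 0 0; -0.045 0 0 0; -0.045 0 0 0; -0.045 0 0 0; 0 0 0 0"
}}

```text
clock: 13.15
position: [0.4833, -0.0584, 0.2276]
ee_rot: [-0.581, -0.401, 0.585, -0.401]
ft_force: [0.3, 0.0, -0.8]
grip_width: 0.999
```

```bash
python3 - <<'E'
from look import *
o,R=st()
t,s=look("f1")
pp=[.4825,-.0598,-.3652]
q=[(W(pp,rect(.032,.02,.059)),(0,255,0))]
overlay(C["scene"],s,q,250,200,80,60,10,"pics/f1s.png")
overlay(C["top"],t,q,310,230,80,80,7.5,"pics/f1t.png")
E
```

```text
t 13.15 pos [ 0.4833 -0.0584  0.2276] grip 0.999 F [ 0.27  0.03 -0.82]
toolx [-0.0047 -0.0031 -1.    ] jaw ang -1.9366 q [ 0.72  0.06 -0.72  1.74  0.04  1.36 -1.94]
```

View pics/f1s.png

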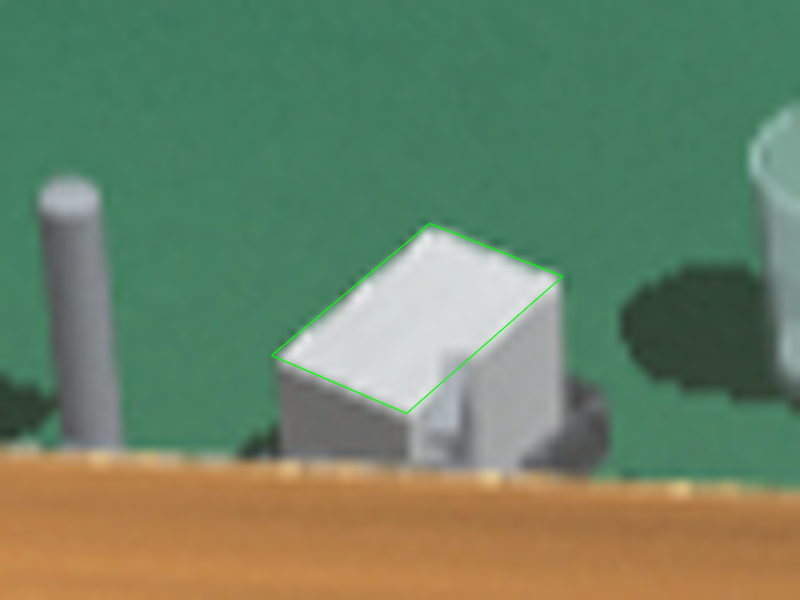

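View pics/f1t.png

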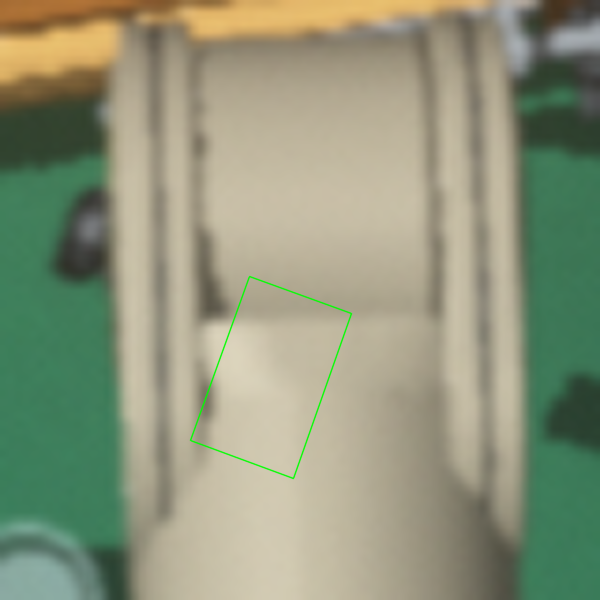

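```bash
python3 - <<'E'
from look import *
plan([.5915,-.1026,.18],n=4)
E
```

```text
t 13.25 pos [ 0.481  -0.0585  0.2227] grip 1.002 F [-0.3   0.46  0.58]
toolx [-0.0111 -0.0017 -0.9999] jaw ang -1.9368 q [ 0.72  0.06 -0.72  1.74  0.05  1.36 -1.94]
4 0.0104 0.0298 0.0004 0.0000; 0.0104 0.0298 0.0004 0.0000; 0.0104 0.0298 0.0004 0.0000; 0.0104 0.0298 0.0004 0.0000
```

{"op": "play_rows", "data": {
  "increments": "0 0.03 0 0; 0 0.03 0 0; 0 0.03 0 0; 0.01 0.028 0 0; 0 0 0 0",
  "squeeze": 60
}}

```text
clock: 13.75
position: [0.5912, -0.1026, 0.2028]
ee_rot: [-0.576, -0.404, 0.589, -0.397]
ft_force: [-1.1, -0.2, 0.3]
grip_width: 1.004
```

```bash
python3 - <<'E'
from look import *
plan([.5915,-.1026,.107],n=4)
t,s=look("g1")
o,R=st()
overlay(C["scene"],s,[(np.array([[.5915,-.1026,.165],[.5915,-.1026,.118]]),(0,255,255))],210,130,120,110,5,"pics/g1s.png")
E
```

```text
t 13.75 pos [ 0.5912 -0.1026  0.2028] grip 1.004 F [-1.07 -0.22  0.29]
toolx [-0.0217 -0.0025 -0.9998] jaw ang -1.9370 q [ 0.63  0.37 -0.68  1.48  0.24  1.4  -2.01]
4 0.0239 0.0005 -0.0003 0.0000; 0.0239 0.0005 -0.0003 0.0000; 0.0239 0.0005 -0.0003 0.0000; 0.0239 0.0005 -0.0003 0.0000
t 13.85 pos [ 0.59   -0.1009  0.205 ] grip 1.004 F [ 0.43  0.1  -0.99]
toolx [-0.0201 -0.0028 -0.9998] jaw ang -1.9352 q [ 0.63  0.37 -0.69  1.48  0.23  1.4  -2.01]
```

View pics/g1s.png

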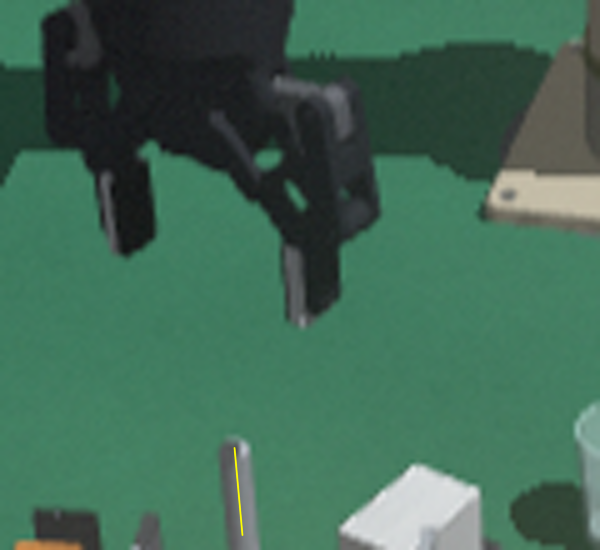

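{"op": "play_rows", "data": {
  "increments": "0.02 0.001 0 0; 0.025 0.001 0 0; 0.025 0 0 0; 0.015 0 0 0; 0 0 0 0"
}}

```text
clock: 14.35
position: [0.5871, -0.0988, 0.1186]
ee_rot: [-0.575, -0.405, 0.588, -0.399]
ft_force: [-0.3, 0.4, -0.2]
grip_width: 1.002
```

```bash
python3 - <<'E'
from look import *
plan([.5915,-.1026,.107],n=1)
t,s=look("g2")
overlay(C["scene"],s,[],210,150,100,90,6,"pics/g2s.png")
E
```

```text
t 14.35 pos [ 0.5871 -0.0988  0.1186] grip 1.002 F [-0.33  0.36 -0.17]
toolx [-0.0194 -0.004  -0.9998] jaw ang -1.9314 q [ 0.62  0.42 -0.67  1.6   0.28  1.24 -2.04]
1 0.0115 0.0057 0.0018 0.0000
```

View pics/g2s.png

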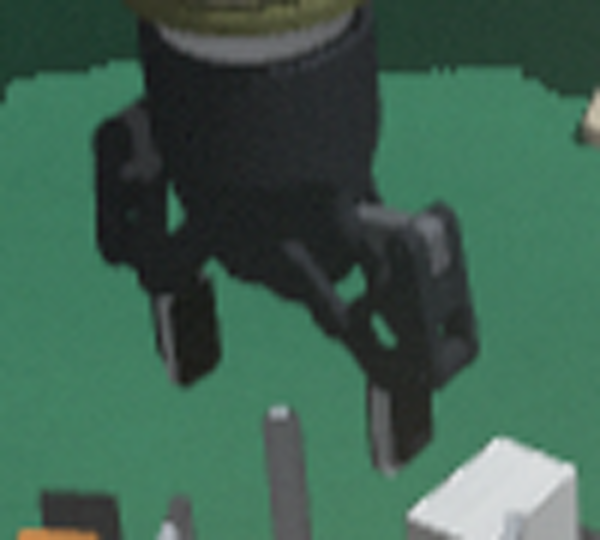

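{"op": "play_rows", "data": {
  "increments": "0.006 0.003 0.001 0; 0.006 0.003 0.001 0; 0.004 0 0 0; 0 0 0 0"
}}

```text
clock: 14.85
position: [0.5956, -0.1036, 0.1071]
ee_rot: [-0.577, -0.403, 0.586, -0.401]
ft_force: [-0.9, -0.0, 0.5]
grip_width: 1.0
```

{"op": "play_rows", "data": {
  "increments": "0 0 0 0; 0 0 0 0; 0 0 0 0; 0 0 0 0; 0 0 0 0; 0 0 0 0; 0 0 0 0; 0 0 0 0; 0 0 0 0; 0 0 0 0",
  "hand": 1
}}

```text
clock: 15.85
position: [0.5956, -0.1037, 0.1077]
ee_rot: [-0.577, -0.402, 0.586, -0.401]
ft_force: [-0.5, -0.5, -0.1]
grip_width: 0.14
```

```bash
python3 - <<'E'
from look import *
o,R=st()
t,s=look("g3")
overlay(C["scene"],s,[],210,150,100,90,6,"pics/g3s.png")
E
```

```text
t 15.85 pos [ 0.5956 -0.1037  0.1077] grip 0.140 F [-0.53 -0.53 -0.15]
toolx [-0.011  -0.0058 -0.9999] jaw ang -1.9324 q [ 0.61  0.44 -0.67  1.59  0.29  1.22 -2.04]
```

View pics/g3s.png

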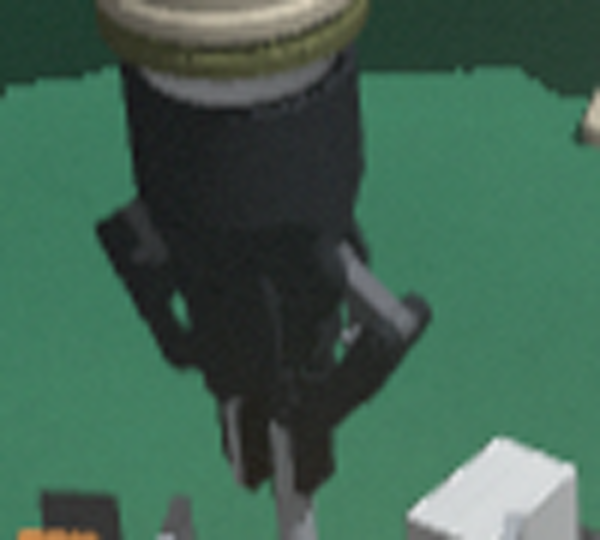

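{"op": "play_rows", "data": {
  "increments": "-0.005 0 0 0; -0.005 0 0 0; -0.004 0 0 0; 0 0 0 0"
}}

```text
clock: 16.35
position: [0.5956, -0.1037, 0.1224]
ee_rot: [-0.577, -0.403, 0.586, -0.401]
ft_force: [-0.5, -0.3, -1.0]
grip_width: 0.14
```

```bash
python3 - <<'E'
from look import *
o,R=st()
t,s=look("g4")
overlay(C["scene"],s,[],210,150,100,90,6,"pics/g4s.png")
# draw 30mm along gate +y
d=.030*np.array([-np.sin(.1348),np.cos(.1348),0]);print(d,R.T@d)
E
```

```text
t 16.35 pos [ 0.5956 -0.1037  0.1224] grip 0.140 F [-0.51 -0.33 -1.02]
toolx [-0.0117 -0.0056 -0.9999] jaw ang -1.9323 q [ 0.62  0.43 -0.67  1.58  0.28  1.24 -2.04]
[-0.00403176  0.02972785  0.        ] [-0.00012049 -0.01428664 -0.02637949]
```

View pics/g4s.png

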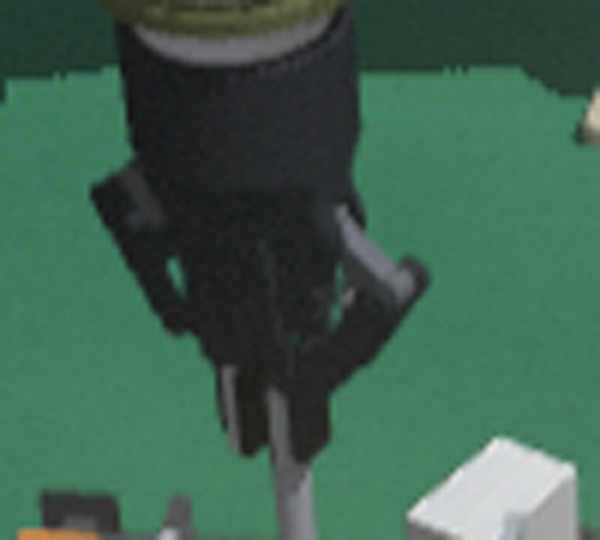

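{"op": "play_rows", "data": {
  "increments": "0 -0.002 -0.004 0; 0 -0.002 -0.004 0; 0 -0.002 -0.004 0; 0 0 0 0"
}}

```text
clock: 16.85
position: [0.5934, -0.0892, 0.1212]
ee_rot: [-0.577, -0.403, 0.587, -0.401]
ft_force: [-0.9, 0.9, -1.5]
grip_width: 0.139
```

```bash
python3 - <<'E'
from look import *
o,R=st()
t,s=look("g5")
overlay(C["scene"],s,[],210,150,100,90,6,"pics/g5s.png")
overlay(C["top"],t,[],310,210,100,70,7,"pics/g5t.png")
E
```

```text
t 16.85 pos [ 0.5934 -0.0892  0.1212] grip 0.139 F [-0.86  0.87 -1.54]
toolx [-0.0131 -0.0056 -0.9999] jaw ang -1.9323 q [ 0.6   0.42 -0.68  1.59  0.28  1.24 -2.06]
```

View pics/g5t.png

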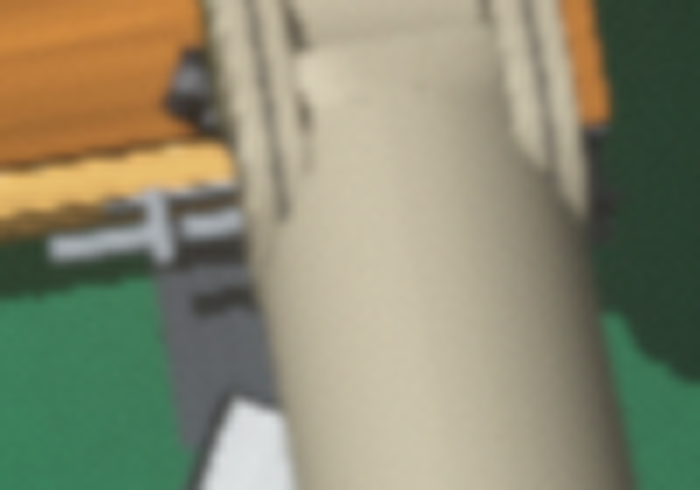

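View pics/g5s.png

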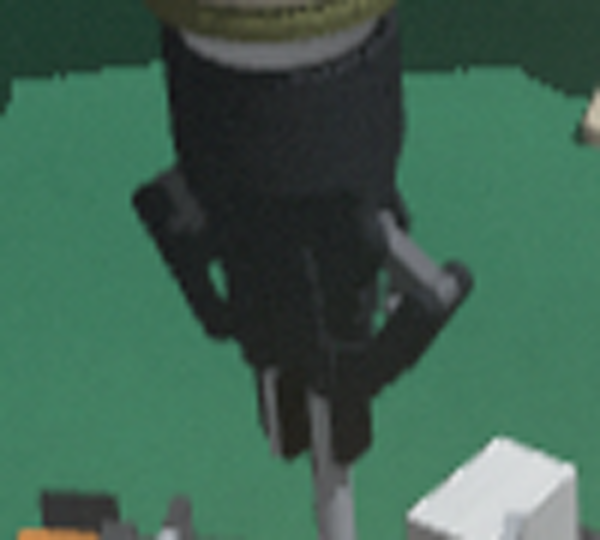

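{"op": "play_rows", "data": {
  "increments": "0 -0.002 -0.004 0; 0 -0.002 -0.004 0; 0 -0.002 -0.004 0; 0 -0.001 -0.002 0; 0 0 0 0"
}}

```text
clock: 17.45
position: [0.5913, -0.0735, 0.1209]
ee_rot: [-0.577, -0.403, 0.587, -0.401]
ft_force: [-0.4, -0.7, -1.2]
grip_width: 0.14
```

```bash
python3 - <<'E'
from look import *
t,s=look("g6")
overlay(C["top"],t,[],290,210,100,70,7,"pics/g6t.png")
o,R=st()
p=[.6055,-.027,.1348]
h=W(p,[(0,.132,0)])[0][:2]
v=o["position"][:2]-h
l=np.array([[np.cos(p[2]),np.sin(p[2])],[-np.sin(p[2]),np.cos(p[2])]])@v
print("hinge",h,"tool in gate frame",l)
pos=o["position"][:2]
for th in (.1,.2,.3,.4,.5,.54):
    c,s_=np.cos(-th),np.sin(-th); q=h+np.array([[c,-s_],[s_,c]])@v
    d=np.r_[q-pos,0];print(th,np.round(q,4),"tool step",np.round(R.T@d,4));pos=q
E
```

```text
t 17.55 pos [ 0.5913 -0.0736  0.1209] grip 0.140 F [-1.75  0.43 -0.77]
toolx [-0.0142 -0.006  -0.9999] jaw ang -1.9336 q [ 0.58  0.42 -0.68  1.6   0.28  1.24 -2.09]
hinge [0.58776024 0.10380253] tool in gate frame [-0.02032608 -0.17626389]
0.1 [ 0.5736 -0.0731] tool step [ 0.0002 -0.0168  0.0058]
0.2 [ 0.556  -0.0708] tool step [ 0.0002 -0.0173  0.0041]
0.3 [ 0.5387 -0.0667] tool step [ 0.0002 -0.0176  0.0023]
0.4 [ 0.5219 -0.061 ] tool step [ 0.0002 -0.0177  0.0006]
0.5 [ 0.5058 -0.0536] tool step [ 0.0002 -0.0177 -0.0012]
0.54 [ 0.4996 -0.0502] tool step [ 0.0001 -0.007  -0.001 ]
```

View pics/g6t.png

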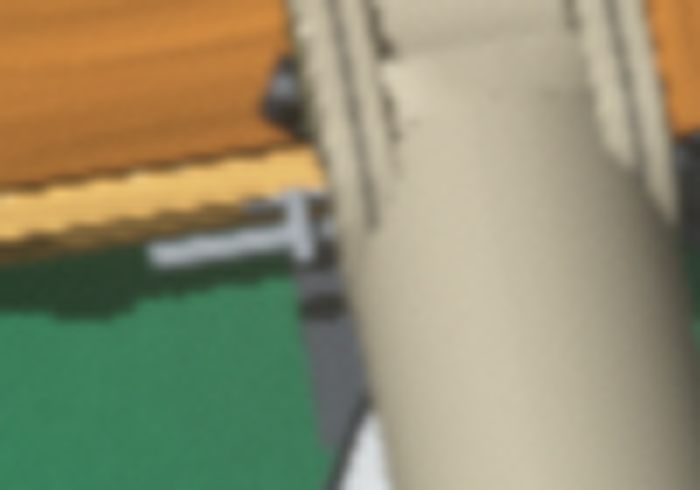

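{"op": "play_rows", "data": {
  "increments": "0 -0.008 0.003 0; 0 -0.008 0.003 0; 0 -0.0085 0.002 0; 0 -0.0085 0.002 0; 0 0 0 0"
}}

```text
clock: 18.05
position: [0.5561, -0.0706, 0.1225]
ee_rot: [-0.579, -0.401, 0.586, -0.401]
ft_force: [4.7, 1.0, -1.6]
grip_width: 0.141
```

```bash
cat > arc.py <<'E'
from look import *
def arc(ths):
    o,R=st()
    h=np.array([.58776,.1038]);v=np.array([-.02033,-.17626])
    def at(th):
        a=.1348-th;c,s=np.cos(a),np.sin(a);return h+np.array([[c,-s],[s,c]])@v
    from scipy.optimize import minimize_scalar
    r=o["position"][:2]
    d=r-h;th=.1348-(np.arctan2(d[1],d[0])-np.arctan2(v[1],v[0]));th=(th+np.pi)%(2*np.pi)-np.pi
    print("theta %.4f radius err %.4f"%(th,np.linalg.norm(d)-np.linalg.norm(v)))
    p=r
    for t in ths: q=at(t);print(t,np.round(R.T@np.r_[q-p,0],4));p=q
    return o,R
E
python3 - <<'E'
from arc import *
arc([.25,.3,.35,.4,.45,.5])
t,s=look("h1")
overlay(C["top"],t,[],280,210,100,70,7,"pics/h1t.png")
E
```

```text
t 18.05 pos [ 0.5561 -0.0706  0.1225] grip 0.141 F [ 4.72  1.01 -1.56]
toolx [-0.0084 -0.0052 -1.    ] jaw ang -1.9347 q [ 0.63  0.34 -0.7   1.7   0.24  1.2  -2.07]
theta 0.1993 radius err -0.0002
0.25 [ 0.0001 -0.0089  0.0016]
0.3 [ 0.0001 -0.0088  0.001 ]
0.35 [ 0.0001 -0.0089  0.0005]
0.4 [ 0.0001 -0.0089  0.0001]
0.45 [ 0.0001 -0.0089 -0.0004]
0.5 [ 0.     -0.0088 -0.0008]
```

View pics/h1t.png

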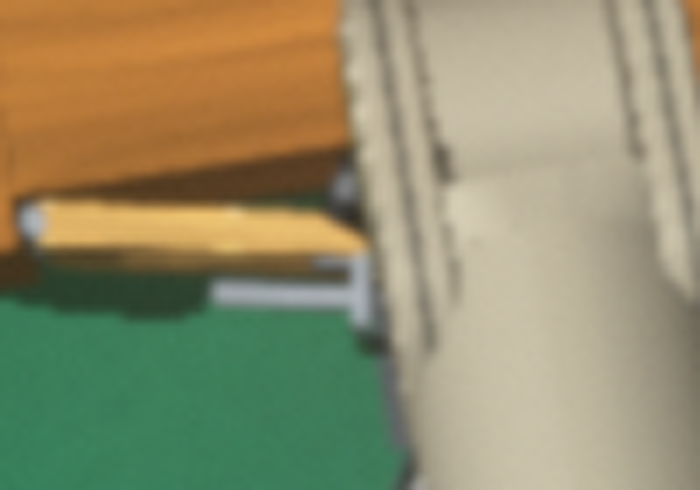

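Gate is opening; continue toward the block.

{"op": "play_rows", "data": {
  "increments": "0 -0.009 0.0015 0; 0 -0.009 0.001 0; 0 -0.009 0.0005 0; 0 -0.009 0 0; 0 0 0 0"
}}

```text
clock: 18.65
position: [0.5199, -0.0597, 0.1225]
ee_rot: [-0.578, -0.402, 0.586, -0.401]
ft_force: [1.8, 1.0, -2.5]
grip_width: 0.142
```

```bash
python3 - <<'E'
from arc import *
arc([.45,.5])
E
```

```text
t 18.65 pos [ 0.5199 -0.0597  0.1225] grip 0.142 F [ 1.82  1.01 -2.54]
toolx [-0.0089 -0.0048 -0.9999] jaw ang -1.9333 q [ 0.66  0.25 -0.72  1.79  0.18  1.18 -2.05]
theta 0.4133 radius err -0.0004
0.45 [ 0.     -0.0065  0.    ]
0.5 [ 0.0001 -0.0088 -0.0008]
```

{"op": "play_rows", "data": {
  "increments": "0 -0.006 0 0; 0 -0.005 -0.0005 0; 0 0 0 0"
}}

```text
clock: 18.95
position: [0.5102, -0.0558, 0.1232]
ee_rot: [-0.579, -0.401, 0.585, -0.402]
ft_force: [4.5, -1.3, -1.0]
grip_width: 0.139
```

{"op": "play_rows", "data": {
  "increments": "0 -0.003 0 0; 0 0 0 0"
}}

```text
clock: 19.15
position: [0.5078, -0.0551, 0.1235]
ee_rot: [-0.58, -0.4, 0.585, -0.402]
ft_force: [3.5, -0.5, -1.9]
grip_width: 0.134
```

{"op": "play_rows", "data": {
  "increments": "0 -0.002 0 0; 0 0 0 0"
}}

```text
clock: 19.35
position: [0.5059, -0.0545, 0.1234]
ee_rot: [-0.58, -0.4, 0.585, -0.402]
ft_force: [-0.4, 0.6, -1.0]
grip_width: 0.14
```

```bash
python3 - <<'E'
from arc import *
arc([.5,.54])
t,s=look("h2")
overlay(C["top"],t,[],270,200,110,90,6.5,"pics/h2t.png")
overlay(C["scene"],s,[],240,160,100,80,7,"pics/h2s.png")
E
```

```text
t 19.35 pos [ 0.5059 -0.0545  0.1234] grip 0.140 F [-0.4   0.64 -0.96]
toolx [-0.0052 -0.0059 -1.    ] jaw ang -1.9356 q [ 0.68  0.21 -0.73  1.83  0.16  1.17 -2.04]
theta 0.4972 radius err 0.0008
0.5 [-0.     -0.0004 -0.0008]
0.54 [ 0.    -0.007 -0.001]
```

View pics/h2t.png

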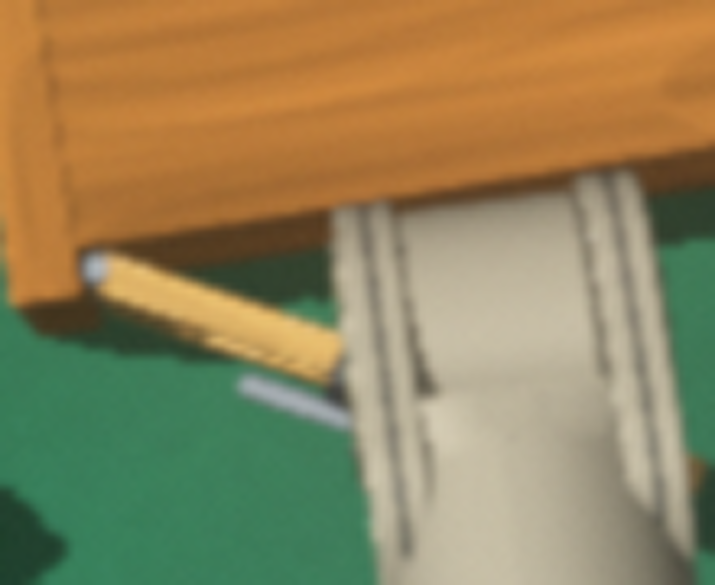

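View pics/h2s.png

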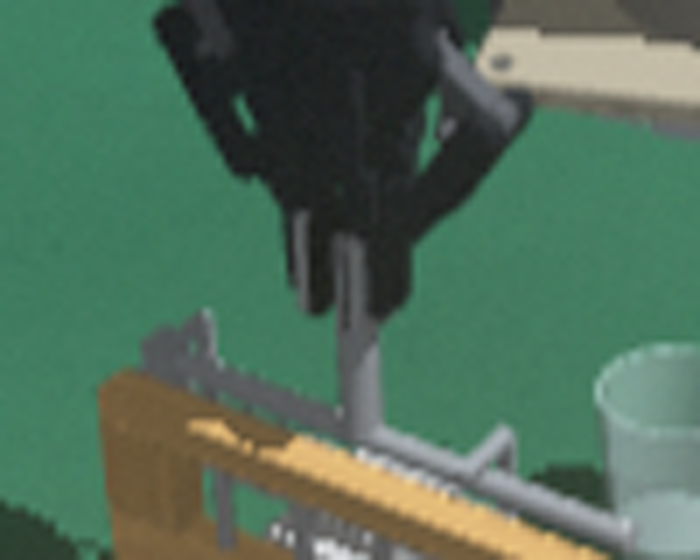

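{"op": "play_rows", "data": {
  "increments": "0 -0.002 -0.0005 0; 0 0 0 0; 0 0 0 0"
}}

```text
clock: 19.75
position: [0.5039, -0.0533, 0.123]
ee_rot: [-0.579, -0.401, 0.585, -0.402]
ft_force: [0.5, -0.8, -1.4]
grip_width: 0.143
```

{"op": "play_rows", "data": {
  "increments": "0 -0.003 0 0; 0 0 0 0"
}}

```text
clock: 19.95
position: [0.5033, -0.053, 0.1239]
ee_rot: [-0.581, -0.399, 0.584, -0.403]
ft_force: [-1.2, 0.3, -1.8]
grip_width: 0.141
```

{"op": "play_rows", "data": {
  "increments": "0 -0.002 0 0"
}}

```text
clock: 20.05
position: [0.5031, -0.0529, 0.1246]
ee_rot: [-0.582, -0.398, 0.583, -0.404]
ft_force: [12.8, -4.3, -2.0]
grip_width: 0.142
```

```bash
python3 - <<'E'
from arc import *
arc([.5,.54])
from workcell import camera
for i in range(4): camera("top")
arc([.5])
E
```

```text
t 20.05 pos [ 0.5031 -0.0529  0.1246] grip 0.142 F [12.85 -4.26 -1.98]
toolx [ 0.0029 -0.0076 -1.    ] jaw ang -1.9358 q [ 0.68  0.2  -0.74  1.84  0.15  1.16 -2.04]
theta 0.5152 radius err 0.0007
0.5 [ 0.      0.0028 -0.0004]
0.54 [-0.    -0.007 -0.001]
t 20.25 pos [ 0.5032 -0.053   0.1248] grip 0.138 F [ 9.5  -2.67 -1.03]
toolx [ 0.0032 -0.0077 -1.    ] jaw ang -1.9359 q [ 0.68  0.2  -0.74  1.84  0.15  1.16 -2.04]
theta 0.5147 radius err 0.0007
0.5 [ 0.      0.0027 -0.0004]
```

```bash
python3 - <<'E'
from arc import *
for i in range(6): camera("top")
arc([.5])
t,s=look("k1")
g=W([.58776,.1038,.1348-.505],[(-.008,0,.108),(-.008,-.262,.108),(.008,-.262,.108),(.008,0,.108)])
b=W([.4825,-.0598,-.3652],rect(.032,.02,.059))
overlay(C["top"],t,[(g,(0,255,255))],270,200,110,90,6.5,"pics/k1t.png")
overlay(C["scene"],s,[(g,(0,255,255)),(b,(0,255,0))],230,190,120,100,6.5,"pics/k1s.png")
E
```

```text
t 20.55 pos [ 0.5032 -0.053   0.1248] grip 0.138 F [ 8.93 -3.07 -1.95]
toolx [ 0.0031 -0.0078 -1.    ] jaw ang -1.9359 q [ 0.68  0.2  -0.74  1.84  0.15  1.16 -2.04]
theta 0.5146 radius err 0.0007
0.5 [ 0.      0.0027 -0.0004]
```

View pics/k1t.png

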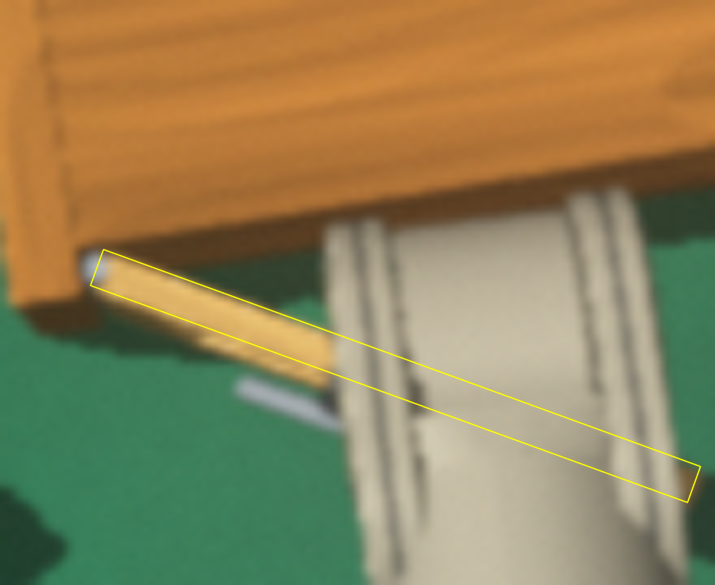

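View pics/k1s.png

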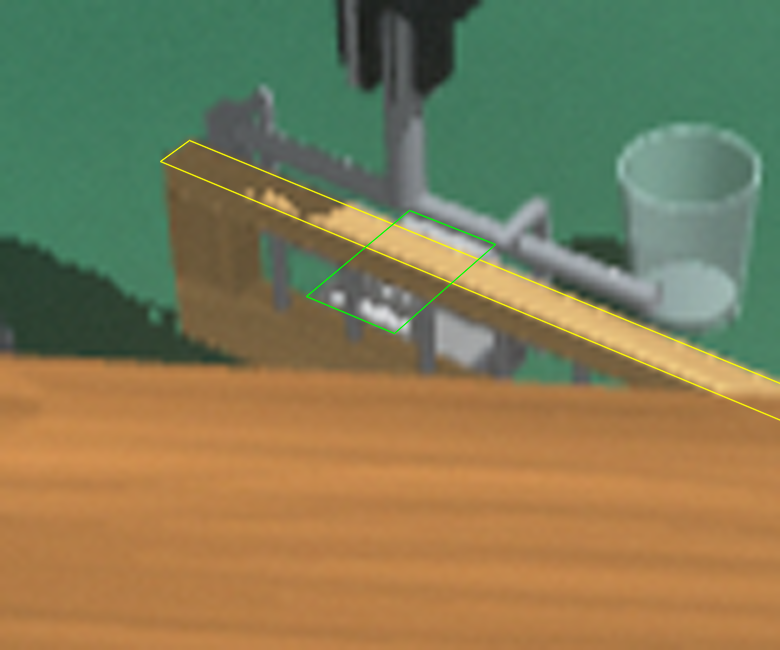

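View pics/k1_s.png

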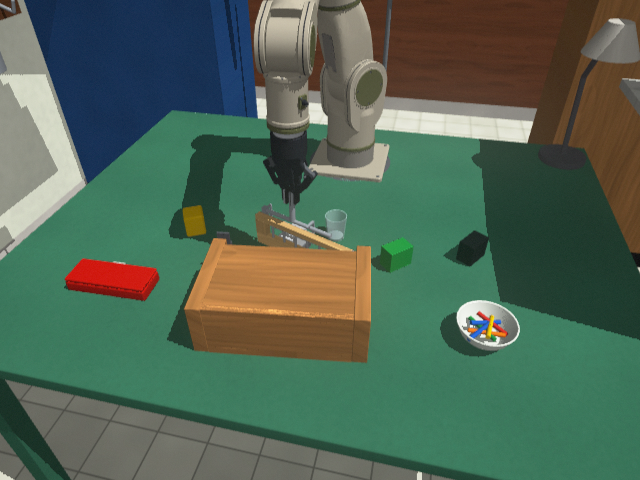

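```bash
python3 - <<'E'
from h import *
from workcell import workorder
st();print(workorder.hand_in());st()
E
```

```text
t 20.65 pos [ 0.5032 -0.053   0.1248] grip 0.141 F [ 8.63 -3.19 -2.02]
toolx [ 0.0031 -0.0077 -1.    ] jaw ang -1.9358 q [ 0.68  0.2  -0.74  1.84  0.15  1.16 -2.04]
the job is handed in; nothing more can be done
None
the job is handed in; nothing more can be done
```

I seated the block in the pocket and let go. I then gripped the bolt handle, lifted the bolt about 14 mm, drew it about 30 mm, and swung the gate open with the same grip. I handed in at 20.7 s, with the gate held against the block; the hand-in reports no verdict.

**Last checks**
- **Block:** just after release, its top matched the predicted seated outline in the scene camera to about 1 mm. The arm hid it from the top camera, so only one view confirms this. Once the gate was open I could see it only through the bars.
- **Gate:** the tool position gives 0.515 rad, and an outline drawn at 0.505 rad fits both pictures. Both are inside 0.45–0.57.
- **Push and grip:** the wrist force held at about 9 N, more than the 2–3 N spring. The fingers stayed closed on the post.
- **Bystanders:** the jar, bowl, sharpener and pencil box look unmoved in the last picture. I judged this by eye and did not measure it.

**What disagreed or went wrong**
- **Fingertips:** with the gripper open, the cameras showed the tips about 38 mm behind the reported TCP, where the text implies about 5 mm. I went by the images and contact forces for all grasp heights.
- **Pocket position:** my estimates from the two cameras differed by about 4 mm. The pocket's flared edges and the force readings settled it.
- **Floor contact:** pressing the block down briefly reached about 50 N at the wrist, below the 120 N limit, before I backed off.

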